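# Put the grinder's accessories back in their places

## Robot

A 7-joint arm with a two-finger parallel gripper is mounted at the origin on the work surface. World frame = base frame: x ahead of the robot, y to its left, z up, the work surface at z = 0. Lengths are in m, angles in rad, forces in N, time in s.
With the tool pointing down it reaches from about 0.4 to 0.85 m from the base axis. Payload 4.5 kg.
Tool frame: the origin (TCP) lies at the very end of the fingers, on their centre line; the grasp point (between the pads) lies 19 mm behind it (tcp_to_grasp is the z of the grasp point in the tool frame, in m); z points along the fingers, y is the line along which they close (so a half turn about z gives the same grasp; the last joint's range is limited). The gripper opens to 88 mm and grips with 3 to 60 N. Pads are 18 mm wide; open, the fingers measure 123 mm over their backs; the gripper's body (75 mm by 187 mm) begins 45 mm behind the grasp point.
Start: joints at [-1.068, 0.689, -0.195, 1.565, 0.157, 0.902, -0.215], TCP at [0.282, 0.558, 0.239] pointing down, gripper open.
Joint ranges: [-3.01, 3.01], [-0.46, 2.08], [-1.47, 1.51], [0.13, 2.56], [-1, 4.14], [0.04, 2.09], [-2.66, 2.66]. Speed limits (rad/s): [2.57, 2.57, 3.14, 3.14, 3.14, 3.14, 3.14].

## Interface

Orientations are given as a unit quaternion [x, y, z, w].
In Python, from plant import * gives the robot as it stands. The module is installed in compiled form; this text tells all that it offers.
- The arm moves only by the shell command python3 -m jog 'ROWS' [OPENING] [FORCE]. ROWS is JSON, a list that holds one entry, the list of rows, each a list of 6 numbers: the shift along the tool's x, y, z in m, then the turn, a rotation vector about the tool's x, y, z in rad. In form: [[[dx, dy, dz, ax, ay, az], ...]]. A call has 1 to 12 rows; each row shifts and turns the commanded pose from where the row before left it, along the tool's axes as they then stand; what a row does not reach is not made up. A row lasts 1/8 s, in which the tool goes at most 62.5 mm and 10.7 degrees, less where a joint would pass 70% of its speed; a pose out of reach is approached as far as the arm can. A call with a gripper value outside its range is refused whole. OPENING is the finger opening in m, from 0 to 0.0881, set as the call begins (- or left out, the last holds). The fingers move at their own pace and stop on an object; FORCE is the grip in N (left out, the last holds). Time passes only in rows, so rows that do not move let the fingers close. It gives the time, the measured TCP pose, the force, the opening and the grip force at its end, in the units of the state.
- get_state(): the state, without advancing time (a new reading comes with each control period).
- snapshot(name): name is "scene" or "top"; returns a dict with "frame" (384x512x3 uint8, red, green, blue), "mtx" (3x3 intrinsics, pixels), "D" ([k1, k2, p1, p2, k3] as OpenCV has them; the pictures are not rectified), "xyz" and "orientation" of the camera in the world. Camera axes: x right, y down, z forward; pixel columns grow to the right and rows downward; lengths in m; the calibration is good to about 2 mm. A picture is of the moment at which its call begins. There is no depth.
- finish_job(): hands the job in; it is judged then, once.
The state is a dict: "clock": time; "q": joint angles; "qd": joint speeds; "joint_torque": joint torques, N m; "tool_pos": TCP position; "eef_rot": TCP orientation; "contact_force": force on the tool from outside, world axes, zero at the start; "moment": the same for the moment, N m; "opening": opening from 0.0 (shut) to 1.0 (fully open); "finger_force": force on a finger pad.
Only numpy, scipy, OpenCV 4.12 (cv2) and the standard library are available. Lean on these libraries where they do the work, as an engineer would, in place of code of your own. Each camera call takes 0.05 s, during which the arm holds its last target. There are 200 camera calls.

## Task

Tidy the polishing bench: lay the large and the small grinding wheel and the bar of polishing compound flat on the pads that carry their silhouettes, each centred on its own silhouette and the bar lined up with it, and lay the oilstone flat on the sloping stone rest, centred between its ends with a long side down against the ledge. Any order will do; leave the small jar and the wooden offcut standing where they are.

Things in the scene. Friction and masses are not known exactly. Their poses are not given: they have to be found in the camera images.
- large_wheel: Large grinding wheel: grey-brown disc lying flat, 60 mm diameter, 25 mm thick, paper blotter and dark bore in the middle of its top. Loose on the bench, about 0.16 kg. Origin: centre of its underside; z up along its axis.
- small_wheel: Small grinding wheel of the same make: disc lying flat, 40 mm diameter, 25 mm thick, about 0.07 kg. Loose. Origin: centre of its underside; z up along its axis.
- compound_bar: Bar of polishing compound: olive-brown block with a paper band near one end, 90 mm long (its x), 36 mm wide (its y), 30 mm high, about 0.2 kg. Loose, lying flat. Origin: centre of its underside. It may be laid either way round.
- oilstone: Oilstone: dark grey block with a brown lower layer, 120 mm long (its x), 45 mm wide (its y), 25 mm thick (its z), about 0.33 kg. Loose, lying flat, brown face down (it stays down). Origin: centre of its underside. It may be laid either way round.
- large_round_pad: Fixed light grey plate 90 x 90 mm, 6 mm thick, with a black disc-shaped silhouette of 66 mm diameter painted in its middle: the place of the large wheel. Origin: centre of the plate's underside, on the bench; its top is at z = 6 mm.
- small_round_pad: Fixed light grey plate 90 x 90 mm, 6 mm thick, with a black disc-shaped silhouette of 46 mm diameter in its middle: the place of the small wheel. Origin: centre of the plate's underside; its top is at z = 6 mm.
- bar_pad: Fixed light grey plate 116 (its x) x 66 mm (its y), 6 mm thick, with a black rectangular silhouette 96 x 42 mm in its middle, long side along x: the place of the compound bar. Origin: centre of the plate's underside; its top is at z = 6 mm.
- rest_face: Stone rest (fixed): wooden face 130 mm wide (y, level) x 76 mm (x, up the slope), tilted 20 deg, z its normal; low edge to -x (yaw to 0.4 rad). There a ledge: two steel lips 8 mm high and thick, at the ends, 62 mm gap, stop faces at x = -22.5 mm. Origin: on the face, 27 mm above the bench, where the underside's centre of a seated oilstone lies. Friction keeps the stone from sliding.
- jar: Small amber glass jar with a steel lid standing among the things, 48 mm diameter, 45 mm high. Not to be moved. Origin: centre of its underside.
- offcut: Small pale wooden offcut lying among the things, 45 x 30 x 25 mm. Not to be moved. Origin: centre of its underside.
There are look-alikes about, which are no part of the job. What is shaped like the small_wheel but pink or red is not meant.

How it is judged:
By the outcome, as a careful person would: the job done as asked, in the order asked, and still so for the second after the job is handed in, with the robot touching nothing.
It also fails if it takes over 102 s, if anything falls off the work surface, if the arm or the gripper's body presses on something with over 40 N, if the wrist force passes 120 N, or if a joint passes its speed limit or range.

## Working session

There is one attempt and no reset: what is moved stays moved. The work goes in short steps, Python scripts to look and compute and a shell command to move; the robot and the scene stay as the last step left them, time stands still between calls to the robot, and variables do not carry over. Pictures are saved under pics/ and viewed, at most 14 in all, crops included, and the job is handed in when it is done.

```bash
mkdir -p pics; ls
python3 - <<'E'
from plant import *
import cv2,numpy as np
s=get_state();print(s)
for n in("scene","top"):
    r=snapshot(n);cv2.imwrite(f"pics/{n}0.png",r["frame"][:,:,::-1]);print(n,r["mtx"],r["D"],r["xyz"],r["orientation"])
E
```

```text
pics
{'clock': 0.0, 'q': array([-1.06820642,  0.68998697, -0.19450789,  1.56630238,  0.15730123,
        0.90251262, -0.21511082]), 'qd': array([ 9.39002999e-06, -8.36943269e-04, -1.74929575e-03, -5.62173784e-04,
        7.93790593e-04,  1.16707386e-03,  6.52921199e-04]), 'joint_torque': array([ 7.47137419e-04, -5.27556503e+01, -1.26670104e+00, -1.53431135e+01,
       -5.26228384e-02,  6.33468357e-03,  1.58432308e-04]), 'tool_pos': array([0.28214836, 0.55699791, 0.23791912]), 'eef_rot': array([ 2.32223050e-01,  9.72662135e-01, -8.97546726e-04, -1.43990689e-04]), 'contact_force': array([ 0.22737524, -1.12075161, -0.25322407]), 'moment': array([-0.04570493, -0.0151234 ,  0.006406  ]), 'finger_force': 0.0, 'opening': 0.9993611714299216}
scene [[397.29610273   0.         255.77139664]
 [  0.         397.29610273 188.2163738 ]
 [  0.           0.           1.        ]] [-0.07404404  0.          0.          0.          0.        ] [ 1.05827078 -0.22824581  1.04266046] [ 0.80467591  0.52735007 -0.14734415 -0.22953931]
top [[365.21204141   0.         257.9775519 ]
 [  0.         365.21204141 196.26678574]
 [  0.           0.           1.        ]] [-0.03542791  0.          0.          0.          0.        ] [0.31735096 0.01907762 0.95205527] [-0.70102113  0.70644895 -0.07533493  0.0618377 ]
```

View pics/scene0.png

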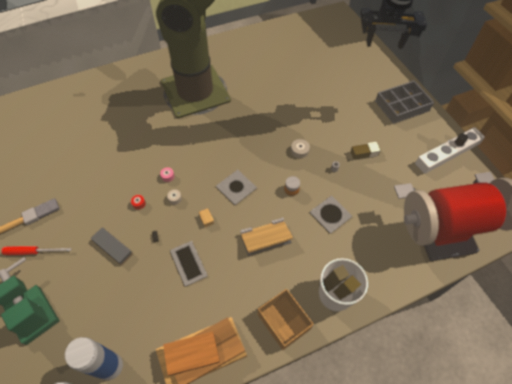

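View pics/top0.png

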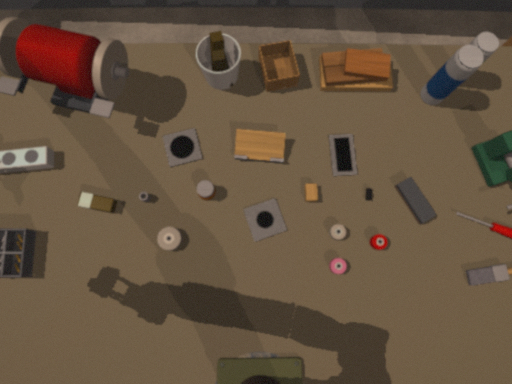

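The top view shows, as (column,row):
- Large wheel at (169,238).
- Small wheel candidates: grey (339,232), red (380,242) and pink (339,266). I choose the grey one.
- Compound bar at (97,202). The look-alikes are the bars in the cup at (219,50).
- Oilstone at (416,200). The look-alike is the brush or scraper at (488,275).
- Pads: large (182,147), small (265,219), bar (343,154).
- Stone rest at (260,146), jar at (205,190), offcut at (312,192).

Next I'll check the choice in one close crop.

```bash
cat > h.py <<'E'
from plant import *
import cv2,numpy as np
from scipy.spatial.transform import Rotation as R
def pts(r,uv,z):
    n=cv2.undistortPoints(np.float64(uv).reshape(-1,1,2),r["mtx"],r["D"])[:,0]
    d=np.c_[n,np.ones(len(n))]@R.from_quat(r["orientation"]).as_matrix().T
    return r["xyz"]+d*((z-r["xyz"][2])/d[:,2])[:,None]
def pix(r,P):
    M=R.from_quat(r["orientation"]).as_matrix()
    rv=cv2.Rodrigues(M.T)[0]
    return cv2.projectPoints(np.float64(P).reshape(-1,1,3),rv,-M.T@r["xyz"],r["mtx"],r["D"])[0][:,0]
E
python3 - <<'E'
from h import *
r=snapshot("top");f=r["frame"][:,:,::-1]
def c(u,v,w,h,k): return cv2.resize(f[v-h//2:v+h//2,u-w//2:u+w//2],None,fx=k,fy=k,interpolation=cv2.INTER_CUBIC)
a=np.hstack([c(375,230,130,98,3),c(130,215,130,98,3)])
b=np.hstack([c(260,150,130,98,3),c(325,170,130,98,3)])
cv2.imwrite("pics/crop.png",np.vstack([a,b]))
for n,u,z in [("lw",(169,238),.025),("sw",(339,232),.025),("bar",(97,202),.03),("oil",(416,200),.025),("lp",(182,147),.006),("sp",(265,219),.006),("bp",(343,154),.006),("rest",(260,146),.027),("jar",(205,190),.045),("off",(312,192),.025)]: print(n,pts(r,[u],z).round(3), f[u[1],u[0]])
E
```

```text
lw [[0.394 0.226 0.025]] [60 67 74]
sw [[ 0.405 -0.206  0.025]] [ 84  91 102]
bar [[0.486 0.413 0.03 ]] [ 42  78 100]
oil [[ 0.487 -0.414  0.025]] [63 66 69]
lp [[0.641 0.205 0.006]] [15 14 15]
sp [[ 0.443 -0.018  0.006]] [14 24 20]
bp [[ 0.619 -0.232  0.006]] [18 16 18]
rest [[ 0.635 -0.006  0.027]] [ 66 117 161]
jar [[0.513 0.135 0.045]] [116 124 139]
off [[ 0.51  -0.14   0.025]] [ 72 124 174]
```

View pics/crop.png

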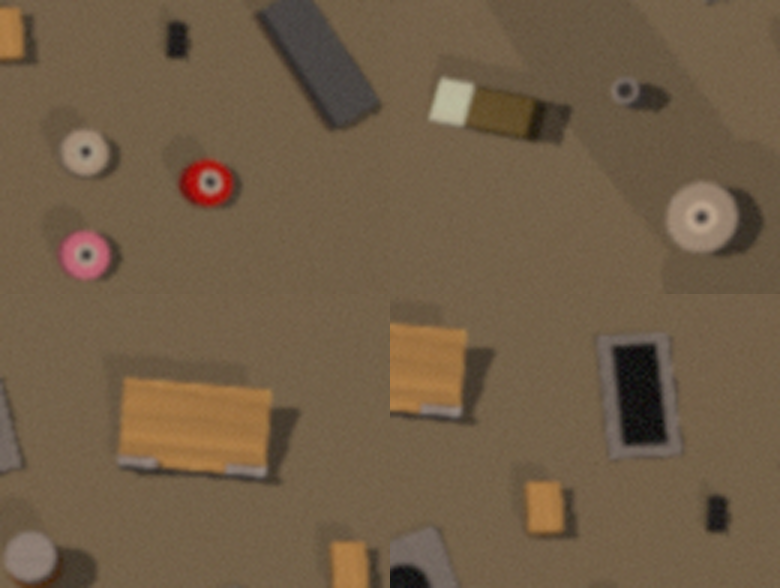

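The crop shows the cream-grey small wheel at about (339,231), clearly different from the red (380,241) and pink (339,265) ones. It also shows the bar with its band at the left, the oilstone at (416,200), and the rest with its steel lips on the side near the robot. I'll now measure with masks in both views.

```bash
cat > meas.py <<'E'
from h import *
E={"lw":(.394,.226,.025,.05),"sw":(.405,-.206,.025,.036),"bar":(.486,.413,.03,.07),"oil":(.487,-.414,.025,.085),"lp":(.641,.205,.006,.07),"sp":(.443,-.018,.006,.07),"bp":(.619,-.232,.006,.08),"rest":(.635,-.006,.035,.09),"jar":(.513,.135,.045,.045),"off":(.51,-.14,.025,.036)}
def run(only=E,out="pics/m.png"):
  tiles=[]
  for cam in("top","scene"):
    r=snapshot(cam);row=[]
    for n in only:
        x,y,z,s=E[n];M=R.from_quat(r["orientation"]).as_matrix()
        # metric rectification of the plane at height z, 0.5 mm per pixel
        N=int(2*s/.0005);i,j=np.mgrid[:N,:N]
        P=np.stack([x+s-i*.0005,y+s-j*.0005,np.full(i.shape,z)],-1)
        uv=pix(r,P.reshape(-1,3)).reshape(N,N,2).astype(np.float32)
        im=cv2.remap(r["frame"],uv,None,cv2.INTER_CUBIC)
        hsv=cv2.cvtColor(im,cv2.COLOR_RGB2HSV).astype(int);H,S,V=cv2.split(hsv.astype(np.uint8))
        bg=np.median(np.r_[im[0],im[-1],im[:,0],im[:,-1]],0)
        if n in("lp","sp","bp"): m=V<55
        elif n in("lw","sw"): m=(V>125)&(S<95)
        elif n=="jar": m=(S<60)&(V>90)
        elif n in("rest","off"): m=(S>120)&(V>110)
        elif n=="oil": m=(S<60)&(V<100)
        else: m=((S>145)&(V<125)&(H<35))|(V>150)
        m=cv2.morphologyEx(m.astype(np.uint8),cv2.MORPH_OPEN,np.ones((7,7)))
        cs=cv2.findContours(m,cv2.RETR_EXTERNAL,cv2.CHAIN_APPROX_NONE)[0]
        if not cs: print(cam,n,"none",bg);row.append(cv2.resize(im,(150,150)));continue
        c=max(cs,key=cv2.contourArea);b=cv2.minAreaRect(c);(u,v),(w,h),a=b
        if n in("lw","sw","jar","lp","sp"):
            (u,v),(w,h),a=cv2.fitEllipse(c)
        th=np.radians(a if w>h else a+90)
        d=(-np.sin(th),-np.cos(th))
        print(cam,n,"xy",round(x+s-v*.0005,4),round(y+s-u*.0005,4),"size",round(w*.5,1),round(h*.5,1),"long axis deg",round(np.degrees(np.arctan2(d[1],d[0]))%180,1),"bg",bg)
        cv2.drawContours(im,[c],-1,(0,255,0),1);cv2.drawContours(im,[np.int32(cv2.boxPoints(((u,v),(w,h),a)))],-1,(255,0,255),1)
        row.append(cv2.resize(im,(150,150),interpolation=cv2.INTER_AREA))
    while len(row)%5: row.append(row[0]*0)
    tiles+= [np.hstack(row[k:k+5]) for k in range(0,len(row),5)]
  cv2.imwrite(out,np.vstack(tiles)[:,:,::-1])
E
python3 -c "
from meas import *
run()"
```

```text
top lw xy 0.394 0.2284 size 57.8 57.9 long axis deg 24.6 bg [103.  86.  65.]
top sw xy 0.4078 -0.2025 size 38.5 39.6 long axis deg 139.9 bg [113.  94.  71.]
top bar xy 0.4929 0.4446 size 30.2 36.8 long axis deg 169.0 bg [114.  95.  72.]
top oil xy 0.4878 -0.4129 size 120.9 50.7 long axis deg 29.7 bg [113.  95.  71.]
top lp xy 0.6422 0.2055 size 61.0 61.5 long axis deg 137.0 bg [114.  96.  73.]
top sp xy 0.4427 -0.0166 size 40.9 41.6 long axis deg 22.6 bg [114.  96.  72.]
top bp xy 0.6196 -0.232 size 92.6 38.8 long axis deg 3.0 bg [114.  96.  72.]
top rest xy 0.6366 -0.0045 size 133.0 82.3 long axis deg 85.0 bg [115.  96.  72.]
top jar xy 0.5178 0.1353 size 40.7 42.8 long axis deg 44.6 bg [114.5  96.   72. ]
top off xy 0.5112 -0.137 size 46.5 34.0 long axis deg 0.0 bg [114.  95.  72.]
scene lw xy 0.3928 0.2284 size 113.7 116.8 long axis deg 77.7 bg [140. 122.  92.]
scene sw xy 0.4003 -0.2011 size 69.3 88.3 long axis deg 49.3 bg [149. 129.  96.]
scene bar xy 0.4863 0.4133 size 139.5 139.5 long axis deg 90.0 bg [157. 137. 104.]
scene oil xy 0.5455 -0.3911 size 10.4 42.9 long axis deg 115.5 bg [149. 130.  97.]
scene lp none [158. 138. 105.]
scene sp none [151. 132.  99.]
scene bp none [151. 131.  99.]
scene rest xy 0.643 -0.0099 size 133.6 64.9 long axis deg 85.3 bg [154. 134. 101.]
scene jar xy 0.522 0.1303 size 41.9 48.1 long axis deg 141.6 bg [151. 132.  99.]
scene off xy 0.5165 -0.1428 size 51.0 32.5 long axis deg 0.0 bg [150. 130.  98.]
```

View pics/m.png

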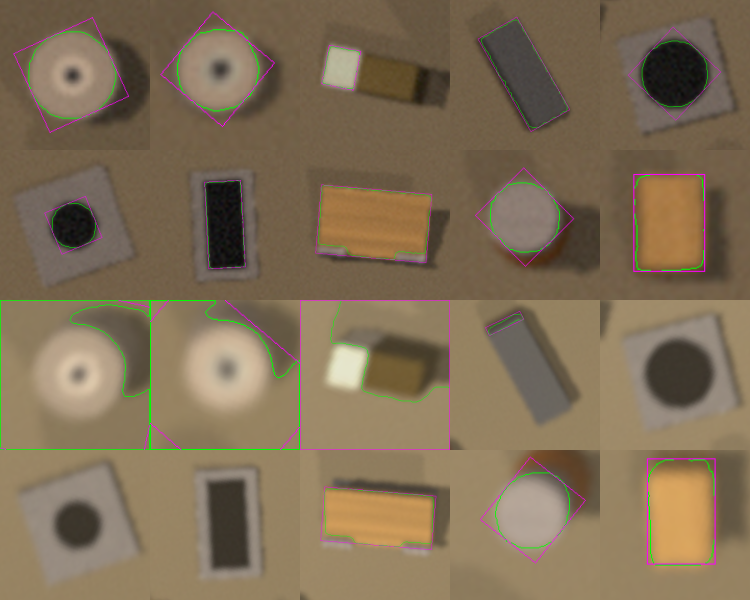

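The top-view masks fit well, but the scene-view thresholds need scaling to the background. I'll refine those once and add the bar, the rest corners and a delta helper.

```bash
sed -i 's/if n in("lp","sp","bp"): m=V<55/q=bg.max();V_=V\/q;sc=cam=="scene"\n        if n in("lp","sp","bp"): m=V_<(.6 if sc else .48)/; s/m=(V>125)&(S<95)/m=(V_>(1.12 if sc else 1.1))\&(S<95)/; s/m=(S<60)&(V<100)/m=(S<60)\&(V_<.9)/; s/else: m=((S>145).*/else: m=((S>115)\&(V_<.85)\&(V_>.42)\&(H<35))|(V_>1.2)/' meas.py
cat > d.py <<'E'
# usage: d.py x y z closing_dir_deg [tilt_deg rest_yaw_deg] : rotation then shift in the turned tool frame
from h import *;import sys
a=[float(v) for v in sys.argv[1:]]
s=get_state();T=R.from_quat(s["eef_rot"])
best=None
for k in(0,180):
    t=np.radians(a[3]+k);y=np.array([np.cos(t),np.sin(t),0]);z=np.array([0,0,-1.]);G=R.from_matrix(np.c_[np.cross(y,z),y,z])
    if len(a)>4:
        g=np.radians(a[5]);ax=np.array([-np.sin(g),np.cos(g),0]);G=R.from_rotvec(-ax*np.radians(a[4]))*G
    rv=(T.inv()*G).as_rotvec();q7=s["q"][6]
    c=np.linalg.norm(rv)
    print("opt",k,"rot",rv.round(4),"deg",np.degrees(c).round(1))
    print("   shift after rot",(G.inv().apply(np.array(a[:3])-s["tool_pos"])).round(4),"shift now",(T.inv().apply(np.array(a[:3])-s["tool_pos"])).round(4))
print("t",s["clock"],"tcp",s["tool_pos"].round(4),"tool y dir deg",np.degrees(np.arctan2(*T.apply([0,1,0])[1::-1])).round(1),"q",s["q"].round(2),"F",s["contact_force"].round(1),"open",s["opening"]*.0881,s["finger_force"])
E
python3 - <<'E'
from meas import *
run(["lw","sw","bar","oil","lp","sp","bp","rest","jar"],"pics/m2.png")
for cam in("top","scene"):
    r=snapshot(cam);im=cv2.resize(r["frame"],None,fx=4,fy=4,interpolation=cv2.INTER_CUBIC)
    H,S,V=cv2.split(cv2.cvtColor(im,cv2.COLOR_RGB2HSV));m=((S>120)&(V>(115 if cam=="top" else 165))).astype(np.uint8)
    c0=pix(r,[[.637,-.005,.03]])[0]*4;box=np.zeros_like(m);cv2.circle(box,tuple(np.int32(c0)),140,1,-1)
    c=max(cv2.findContours(m*box,0,1)[0],key=cv2.contourArea)
    h=cv2.convexHull(c);p=cv2.boxPoints(cv2.minAreaRect(c)) 
    ap=cv2.approxPolyN(c,4,-1,True) if hasattr(cv2,"approxPolyN") else p
    ap=((np.float64(ap).reshape(-1,2)+.5)/4-.5)
    for z in(.0426,.0255,.0166): print(cam,z,pts(r,ap,z)[:,:2].round(4).tolist())
E
```

```text
top lw xy 0.3941 0.2288 size 60.0 60.7 long axis deg 172.0 bg [103.  86.  65.]
top sw xy 0.4078 -0.2025 size 38.5 39.8 long axis deg 138.9 bg [113.  95.  71.]
top bar xy 0.4928 0.4444 size 32.0 38.7 long axis deg 168.7 bg [114.  95.  72.]
top oil xy 0.4876 -0.413 size 121.1 50.8 long axis deg 29.7 bg [113.  95.  71.]
top lp xy 0.6422 0.2055 size 61.0 61.5 long axis deg 138.1 bg [114.  96.  72.]
top sp xy 0.4427 -0.0166 size 40.9 41.7 long axis deg 10.4 bg [114.  96.  72.]
top bp xy 0.6198 -0.2318 size 92.9 38.7 long axis deg 3.0 bg [114.  96.  72.]
top rest xy 0.6366 -0.0041 size 132.7 82.0 long axis deg 84.8 bg [115.  96.  72.]
top jar xy 0.5178 0.1355 size 40.8 42.9 long axis deg 46.3 bg [114.  96.  72.]
scene lw xy 0.3946 0.2255 size 58.7 60.8 long axis deg 95.2 bg [140. 122.  92.]
scene sw xy 0.4074 -0.2059 size 39.6 40.8 long axis deg 34.5 bg [149. 130.  96.]
scene bar xy 0.4879 0.3931 size 52.7 36.0 long axis deg 78.4 bg [157. 137. 104.]
scene oil xy 0.4942 -0.4185 size 125.2 46.5 long axis deg 29.7 bg [149. 130.  97.]
scene lp xy 0.6426 0.2013 size 61.1 61.9 long axis deg 40.1 bg [158. 138. 105.]
scene sp xy 0.4432 -0.0204 size 40.2 40.8 long axis deg 37.8 bg [151. 132.  99.]
scene bp xy 0.62 -0.2355 size 92.5 38.7 long axis deg 3.0 bg [151. 131.  99.]
scene rest xy 0.6432 -0.0099 size 133.6 64.7 long axis deg 85.2 bg [154. 134. 101.]
scene jar xy 0.522 0.1303 size 42.0 48.2 long axis deg 141.9 bg [151.5 132.  100. ]Traceback (most recent call last):
  File "<stdin>", line 9, in <module>
cv2.error: OpenCV(4.12.0) :-1: error: (-5:Bad argument) in function 'approxPolyN'
> Overload resolution failed:
>  - Argument 'epsilon_percentage' must be float, not bool
>  - Argument 'epsilon_percentage' must be float, not bool
```

View pics/m2.png

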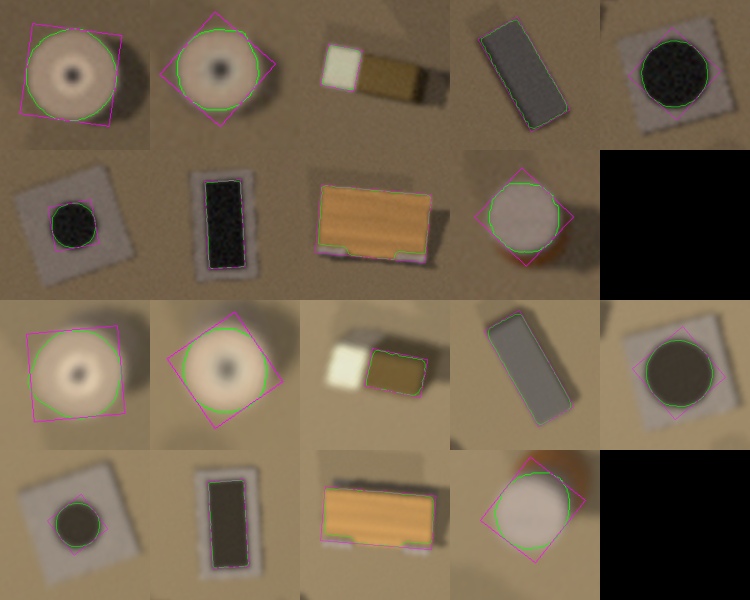

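Both views agree apart from a common y offset of about 3.7 mm, so I use the mean. The bar's centre is near (0.489,0.414) with its axis at 78.5°. I'll compute the rest corners and the first approach to the bar.

```bash
python3 - <<'E'
from h import *
for cam in("top","scene"):
    r=snapshot(cam);im=cv2.resize(r["frame"],None,fx=4,fy=4,interpolation=cv2.INTER_CUBIC)
    H,S,V=cv2.split(cv2.cvtColor(im,cv2.COLOR_RGB2HSV));m=((S>120)&(V>(115 if cam=="top" else 165))).astype(np.uint8)
    c0=pix(r,[[.637,-.005,.03]])[0]*4;box=np.zeros_like(m);cv2.circle(box,tuple(int(v) for v in c0),140,1,-1)
    c=max(cv2.findContours(m*box,0,1)[0],key=cv2.contourArea)
    ap=cv2.approxPolyN(c,4); ap=((np.float64(ap).reshape(-1,2)+.5)/4-.5)
    for z in(.0426,.0255,.0166): print(cam,z,pts(r,ap,z)[:,:2].round(4).tolist())
E
python3 d.py .489 .414 .10 168.5
```

```text
top 0.0426 [[0.6689, -0.0738], [0.5673, -0.0622], [0.6108, 0.0623], [0.6804, 0.0586]]
top 0.0255 [[0.6755, -0.0755], [0.572, -0.0637], [0.6164, 0.0631], [0.6872, 0.0594]]
top 0.0166 [[0.679, -0.0764], [0.5744, -0.0645], [0.6192, 0.0635], [0.6907, 0.0598]]
scene 0.0426 [[0.6819, 0.0539], [0.6691, -0.0753], [0.6164, -0.0739], [0.6033, 0.0508]]
scene 0.0255 [[0.6754, 0.0587], [0.6625, -0.0727], [0.6088, -0.0713], [0.5955, 0.0555]]
scene 0.0166 [[0.6721, 0.0612], [0.659, -0.0713], [0.6049, -0.0699], [0.5915, 0.058]]
opt 0 rot [-0.      0.     -1.8388] deg 105.4
   shift after rot [ 0.0995 -0.2311  0.1387] shift now [-0.2492 -0.0347  0.1387]
opt 180 rot [0.     0.     1.3028] deg 74.6
   shift after rot [-0.0995  0.2311  0.1387] shift now [-0.2492 -0.0347  0.1387]
t 0.5 tcp [0.2824 0.5576 0.2387] tool y dir deg 63.1 q [-1.07  0.69 -0.19  1.57  0.16  0.9  -0.22] F [-0.7 -0.2  0.1] open 0.08784876595512435 0.0
```

```bash
python3 -m jog '[[[0,0,0,0,0,0.163],[0,0,0,0,0,0.163],[0,0,0,0,0,0.163],[0,0,0,0,0,0.163],[0,0,0,0,0,0.163],[0,0,0,0,0,0.163],[0,0,0,0,0,0.163],[0,0,0,0,0,0.163],[0,0,0,0,0,0]]]' 0.065 20; python3 -m jog '[[[-0.014,0.033,0.02,0,0,0],[-0.014,0.033,0.02,0,0,0],[-0.014,0.033,0.02,0,0,0],[-0.014,0.033,0.02,0,0,0],[-0.014,0.033,0.02,0,0,0],[-0.014,0.033,0.02,0,0,0],[-0.015,0.033,0.018,0,0,0],[0,0,0,0,0,0],[0,0,0,0,0,0]]]'; python3 d.py .489 .414 .006 168.5
```

```text
clock: 1.62
tool_pos: [0.2822, 0.5577, 0.2387]
eef_rot: [0.774, 0.633, 0.0, 0.0]
contact_force: [-0.5, 0.0, -0.0]
opening: 0.735
finger_force: 0.0
clock: 2.75
tool_pos: [0.4881, 0.4153, 0.1009]
eef_rot: [0.774, 0.633, 0.0, -0.001]
contact_force: [0.2, 0.0, 0.4]
opening: 0.738
finger_force: 0.0
opt 0 rot [ 2.0000e-03 -1.8000e-03 -3.1406e+00] deg 179.9
   shift after rot [ 0.0011 -0.0012  0.0949] shift now [-0.0013  0.0013  0.0949]
opt 180 rot [-0.0011 -0.0012  0.001 ] deg 0.1
   shift after rot [-0.0011  0.0012  0.0949] shift now [-0.0013  0.0013  0.0949]
t 2.75 tcp [0.4881 0.4153 0.1009] tool y dir deg -11.4 q [-0.83  0.89  0.1   1.63 -0.13  0.63 -0.86] F [0.2 0.  0.4] open 0.06500651761900479 0.0
```

```bash
python3 -m jog '[[[-0.001,0.001,0.03,0,0,0],[0,0,0.03,0,0,0],[0,0,0.025,0,0,0],[0,0,0.01,0,0,0],[0,0,0,0,0,0]]]' && python3 -m jog '[[[0,0,0,0,0,0],[0,0,0,0,0,0],[0,0,0,0,0,0],[0,0,0,0,0,0],[0,0,0,0,0,0],[0,0,0,0,0,0]]]' 0.025 25; python3 -m jog '[[[0,0,-0.03,0,0,0],[0,0,-0.03,0,0,0],[0,0,-0.03,0,0,0],[0,0,0,0,0,0]]]'; python3 d.py .6199 -.2337 .10 93
```

```text
clock: 3.38
tool_pos: [0.4887, 0.4142, 0.0059]
eef_rot: [0.774, 0.633, -0.0, -0.0]
contact_force: [-0.4, 1.0, 0.1]
opening: 0.739
finger_force: 0.0
clock: 4.12
tool_pos: [0.4895, 0.4134, 0.0063]
eef_rot: [0.775, 0.632, 0.0, -0.0]
contact_force: [-1.1, -1.2, 5.7]
opening: 0.409
finger_force: 25.0
clock: 4.62
tool_pos: [0.4911, 0.4139, 0.0974]
eef_rot: [0.775, 0.632, 0.002, 0.0]
contact_force: [0.8, 0.3, -2.2]
opening: 0.408
finger_force: 25.0
opt 0 rot [ 5.2000e-03  3.0000e-04 -1.8254e+00] deg 104.6
   shift after rot [-0.0948 -0.6535 -0.0026] shift now [-0.6085  0.2563 -0.0039]
opt 180 rot [ 3.0000e-04 -4.9000e-03  1.3162e+00] deg 75.4
   shift after rot [ 0.0948  0.6535 -0.0026] shift now [-0.6085  0.2563 -0.0039]
t 4.625 tcp [0.4911 0.4139 0.0974] tool y dir deg -11.6 q [-0.83  0.89  0.1   1.63 -0.13  0.62 -0.86] F [ 0.8  0.3 -2.2] open 0.03591800583702603 24.99909178353846
```

```bash
python3 -m jog '[[[0,0,-0.01,0,0,0.1645],[0,0,0,0,0,0.1645],[0,0,0,0,0,0.1645],[0,0,0,0,0,0.1645],[0,0,0,0,0,0.1645],[0,0,0,0,0,0.1645],[0,0,0,0,0,0.1645],[0,0,0,0,0,0.1645],[0,0,0,0,0,0]]]'; python3 -m jog '[[[0.008,0.03,0,0,0,0],[0.008,0.056,0,0,0,0],[0.008,0.056,0,0,0,0],[0.008,0.056,0,0,0,0],[0.008,0.056,0,0,0,0],[0.008,0.056,0,0,0,0],[0.008,0.056,0,0,0,0],[0.008,0.056,0,0,0,0],[0.008,0.056,0,0,0,0],[0.008,0.056,0,0,0,0],[0.008,0.056,0,0,0,0],[0.007,0.05,0,0,0,0]]]';python3 -m jog '[[[0,0,0,0,0,0],[0,0,0,0,0,0]]]'; python3 d.py .6199 -.2337 .0135 93
```

```text
clock: 5.75
tool_pos: [0.4887, 0.4124, 0.1037]
eef_rot: [1.0, 0.027, -0.001, 0.001]
contact_force: [-0.2, -0.3, -2.2]
opening: 0.404
finger_force: 25.0
clock: 7.25
tool_pos: [0.6178, -0.2236, 0.1048]
eef_rot: [1.0, 0.028, -0.0, 0.0]
contact_force: [0.9, -0.5, -1.9]
opening: 0.409
finger_force: 25.0
clock: 7.5
tool_pos: [0.6176, -0.2201, 0.1046]
eef_rot: [1.0, 0.027, -0.001, -0.001]
contact_force: [-0.0, 0.5, -3.2]
opening: 0.408
finger_force: 25.0
opt 0 rot [-2.3000e-03 -2.9000e-03 -3.1393e+00] deg 179.9
   shift after rot [-0.0016 -0.0137  0.0911] shift now [0.0017 0.0139 0.0911]
opt 180 rot [-0.0019  0.0015  0.0023] deg 0.2
   shift after rot [0.0016 0.0137 0.0911] shift now [0.0017 0.0139 0.0911]
t 7.5 tcp [ 0.6176 -0.2201  0.1046] tool y dir deg -86.9 q [ 0.12  0.92  0.3   1.58 -0.37  0.7  -0.92] F [-0.   0.5 -3.2] open 0.03590314735598178 24.99919661320746
```

```bash
python3 -m jog '[[[0.0016,0.0137,0.02,0,0,0],[0,0,0.03,0,0,0],[0,0,0.025,0,0,0],[0,0,0.01,0,0,0],[0,0,0.006,0,0,0],[0,0,0,0,0,0],[0,0,0,0,0,0]]]';python3 d.py .6199 -.2337 .0125 93
```

```text
clock: 8.38
tool_pos: [0.6212, -0.2349, 0.0156]
eef_rot: [1.0, 0.027, 0.001, 0.0]
contact_force: [0.5, -0.7, -1.6]
opening: 0.407
finger_force: 25.0
opt 0 rot [ 2.4000e-03  1.1000e-03 -3.1409e+00] deg 180.0
   shift after rot [0.0013 0.0012 0.0031] shift now [-0.0013 -0.0012  0.0031]
opt 180 rot [ 0.0007 -0.0015  0.0007] deg 0.1
   shift after rot [-0.0013 -0.0012  0.0031] shift now [-0.0013 -0.0012  0.0031]
t 8.375 tcp [ 0.6212 -0.2349  0.0156] tool y dir deg -87.0 q [ 0.17  1.05  0.25  1.57 -0.41  0.57 -0.88] F [ 0.5 -0.7 -1.6] open 0.0358144456190311 24.999068090692163
```

```bash
python3 -m jog '[[[-0.001,-0.001,0.002,0,0,0],[0,0,0.0015,0,0,0],[0,0,0,0,0,0],[0,0,0,0,0,0]]]';python3 -m jog '[[[0,0,0,0,0,0],[0,0,0,0,0,0],[0,0,0,0,0,0],[0,0,-0.03,0,0,0],[0,0,-0.03,0,0,0],[0,-0.05,-0.03,0,0,0],[0,-0.06,-0.01,0,0,0],[0,-0.06,0,0,0,0],[0,-0.06,0,0,0,0],[0,0,0,0,0,0]]]' 0.06; python3 d.py .4076 -.2042 .1 90
python3 - <<'E'
from h import *
out=[]
for cam in("top","scene"):
    r=snapshot(cam)
    x,y,s=.62,-.233,.075
    N=300;i,j=np.mgrid[:N,:N]
    for z in(.006,.036):
        uv=pix(r,np.stack([x+s-i*.0005,y+s-j*.0005,np.full(i.shape,z)],-1).reshape(-1,3)).reshape(N,N,2).astype(np.float32)
        out.append(cv2.remap(r["frame"],uv,None,cv2.INTER_CUBIC))
cv2.imwrite("pics/bar1.png",np.vstack([np.hstack(out[:2]),np.hstack(out[2:])])[:,:,::-1])
E
```

```text
clock: 8.88
tool_pos: [0.6196, -0.2335, 0.0123]
eef_rot: [1.0, 0.026, 0.0, -0.0]
contact_force: [-1.0, 1.8, 4.9]
opening: 0.403
finger_force: 25.0
clock: 10.12
tool_pos: [0.607, 0.0046, 0.1106]
eef_rot: [0.999, 0.032, -0.001, -0.003]
contact_force: [-0.1, 0.1, -0.7]
opening: 0.683
finger_force: 0.0
opt 0 rot [-1.900e-03 -8.600e-03 -3.078e+00] deg 176.4
   shift after rot [ 0.1994 -0.2088  0.0106] shift now [-0.2122  0.1958  0.0097]
opt 180 rot [-0.0056  0.0013  0.0635] deg 3.7
   shift after rot [-0.1994  0.2088  0.0106] shift now [-0.2122  0.1958  0.0097]
t 10.125 tcp [0.607  0.0046 0.1106] tool y dir deg -86.4 q [-0.26  0.86  0.33  1.74 -0.45  0.61 -1.18] F [-0.1  0.1 -0.7] open 0.060203197087854834 0.0
```

View pics/bar1.png

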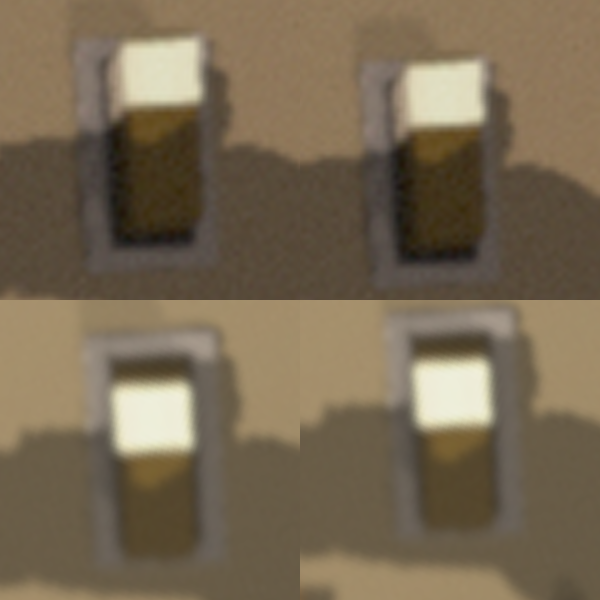

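The picture shows the bar on its silhouette, lined up and within about 1–2 mm in both views: in the scene view the pad centre is near (155,446) and the bar near (155,443) at 0.5 mm/px. I'll recheck it later out of the shadow. Next is the small wheel.

```bash
python3 -m jog '[[[-0.03,0.03,0,0,0,0.0635],[-0.035,0.036,0,0,0,0],[-0.035,0.036,0,0,0,0],[-0.035,0.036,0,0,0,0],[-0.035,0.036,0,0,0,0],[-0.03,0.035,0,0,0,0],[0,0,0.03,0,0,0],[0,0,0.03,0,0,0],[0,0,0,0,0,0],[0,0,0,0,0,0]]]' 0.06; python3 d.py .4076 -.2042 .0035 90
```

```text
clock: 11.48
tool_pos: [0.4069, -0.2139, 0.0518]
eef_rot: [1.0, -0.006, 0.0, 0.001]
contact_force: [0.4, -0.0, -0.3]
opening: 0.681
finger_force: 0.0
opt 0 rot [-5.0000e-04 -1.6000e-03  3.1291e+00] deg 179.3
   shift after rot [-0.0007  0.0097  0.0483] shift now [ 0.0006 -0.0098  0.0483]
opt 180 rot [ 0.001  -0.0003 -0.0125] deg 0.7
   shift after rot [ 0.0007 -0.0097  0.0483] shift now [ 0.0006 -0.0098  0.0483]
t 11.475 tcp [ 0.4069 -0.2139  0.0518] tool y dir deg -90.7 q [ 0.34  0.85  0.06  2.19 -0.44  0.11 -0.76] F [ 0.4 -0.  -0.3] open 0.059973004207207824 0.0
```

```bash
python3 -m jog '[[[0.001,-0.0095,0,0,0,-0.012],[0,0,0.025,0,0,0],[0,0,0.0235,0,0,0],[0,0,0,0,0,0],[0,0,0,0,0,0]]]';python3 d.py .4076 -.2042 .0035 90|tail -1; python3 -m jog '[[[0,0,0,0,0,0],[0,0,0,0,0,0],[0,0,0,0,0,0],[0,0,0,0,0,0],[0,0,0,0,0,0],[0,0,0,0,0,0]]]' 0.03 20; python3 -m jog '[[[0,0,-0.03,0,0,0],[0,0,-0.03,0,0,0],[0,0,0,0,0,0],[0,0,0,0,0,0]]]'; python3 d.py .443 -.0185 .06 90
```

```text
clock: 12.1
tool_pos: [0.4111, -0.2039, 0.0165]
eef_rot: [1.0, 0.001, -0.002, -0.002]
contact_force: [0.1, -0.5, -0.4]
opening: 0.683
finger_force: 0.0
t 12.1 tcp [ 0.4111 -0.2039  0.0165] tool y dir deg -89.9 q [ 0.34  0.92  0.04  2.19 -0.76  0.04 -0.45] F [ 0.1 -0.5 -0.4] open 0.06013099735866782 0.0
clock: 12.85
tool_pos: [0.4109, -0.2042, 0.0161]
eef_rot: [1.0, 0.001, -0.003, -0.002]
contact_force: [-0.2, -0.5, 6.4]
opening: 0.439
finger_force: 20.0
clock: 13.35
tool_pos: [0.411, -0.2041, 0.0753]
eef_rot: [1.0, 0.001, -0.003, -0.002]
contact_force: [-0.3, -0.5, -1.5]
opening: 0.447
finger_force: 20.0
opt 0 rot [-0.0097 -0.007  -3.1399] deg 179.9
   shift after rot [-0.032   0.1856  0.0153] shift now [ 0.0324 -0.1855  0.0159]
opt 180 rot [-0.0045  0.0062  0.0016] deg 0.4
   shift after rot [ 0.032  -0.1856  0.0153] shift now [ 0.0324 -0.1855  0.0159]
t 13.35 tcp [ 0.411  -0.2041  0.0753] tool y dir deg -89.9 q [ 0.24  0.81  0.2   2.19 -0.74  0.22 -0.46] F [-0.3 -0.5 -1.5] open 0.0393390675812713 19.99958038330078
```

```bash
python3 -m jog '[[[0.005,-0.02,0,-0.0045,0.0062,0],[0.006,-0.035,0,0,0,0],[0.006,-0.035,0,0,0,0],[0.006,-0.035,0,0,0,0],[0.006,-0.035,0,0,0,0],[0.006,-0.025,0,0,0,0],[0,0,0.02,0,0,0],[0,0,0.02,0,0,0],[0,0,0,0,0,0],[0,0,0,0,0,0]]]'; python3 d.py .4465 -.0185 .0235 90
```

```text
clock: 14.6
tool_pos: [0.4458, -0.0192, 0.0358]
eef_rot: [1.0, 0.001, 0.0, 0.001]
contact_force: [0.9, -0.1, -0.9]
opening: 0.443
finger_force: 20.0
opt 0 rot [ 1.10e-03  1.70e-03 -3.14e+00] deg 179.9
   shift after rot [-0.0007  0.0007  0.0123] shift now [ 0.0006 -0.0007  0.0123]
opt 180 rot [ 0.0011 -0.0007  0.0016] deg 0.1
   shift after rot [ 0.0007 -0.0007  0.0123] shift now [ 0.0006 -0.0007  0.0123]
t 14.6 tcp [ 0.4458 -0.0192  0.0358] tool y dir deg -89.9 q [-0.09  0.88  0.05  2.23 -0.95  0.04 -0.68] F [ 0.9 -0.1 -0.9] open 0.03903409672970616 19.99943643808365
```

q6 is at its lower limit of 0.04, because the forearm is vertical at this short radius. I'll tip the tool slightly inward about the closing axis to get lower.

```bash
python3 -m jog '[[[0.0007,-0.0007,0,0,-0.04,0],[0,0,0.006,0,0,0],[0,0,0.003,0,0,0],[0,0,0,0,0,0],[0,0,0,0,0,0]]]'; python3 d.py .4465 -.0185 .0225 90
```

```text
clock: 15.22
tool_pos: [0.446, -0.0188, 0.0269]
eef_rot: [1.0, 0.0, -0.02, 0.0]
contact_force: [1.0, 0.3, -1.3]
opening: 0.445
finger_force: 20.0
opt 0 rot [-6.2100e-02  1.0000e-04 -3.1403e+00] deg 180.0
   shift after rot [-0.0005  0.0003  0.0044] shift now [ 0.0006 -0.0003  0.0043]
opt 180 rot [0.0001 0.0395 0.0007] deg 2.3
   shift after rot [ 0.0005 -0.0003  0.0044] shift now [ 0.0006 -0.0003  0.0043]
t 15.225 tcp [ 0.446  -0.0188  0.0269] tool y dir deg -90.0 q [-0.14  0.91  0.13  2.2  -0.94  0.13 -0.69] F [ 1.   0.3 -1.3] open 0.03921186507103013 19.999326467514038
```

```bash
python3 -m jog '[[[0,0,0.002,0,0,0],[0,0,0.0015,0,0,0],[0,0,0,0,0,0]]]'; python3 -m jog '[[[0,0,0.0013,0,0,0],[0,0,0,0,0,0],[0,0,0,0,0,0]]]'; python3 d.py .4465 -.0185 .0225 90|tail -3
```

```text
clock: 15.6
tool_pos: [0.4461, -0.0187, 0.0232]
eef_rot: [1.0, 0.001, -0.02, 0.0]
contact_force: [-0.1, 0.4, -0.0]
opening: 0.444
finger_force: 20.0
clock: 15.98
tool_pos: [0.4457, -0.0187, 0.0222]
eef_rot: [1.0, 0.001, -0.02, 0.0]
contact_force: [-2.2, -0.5, 4.6]
opening: 0.442
finger_force: 20.0
opt 180 rot [0.0003 0.04   0.0011] deg 2.3
   shift after rot [ 0.0008 -0.0002 -0.0003] shift now [ 0.0008 -0.0002 -0.0003]
t 15.975 tcp [ 0.4457 -0.0187  0.0222] tool y dir deg -89.9 q [-0.13  0.92  0.11  2.2  -0.94  0.11 -0.69] F [-2.2 -0.5  4.6] open 0.038942476080760895 20.002039074897766
```

```bash
python3 -m jog '[[[0,0,0,0,0,0],[0,0,0,0,0,0],[0,0,0,0,0,0],[0,0,-0.02,0,0,0],[0,0,-0.03,0,0.02,0],[0,0,-0.03,0,0.02,0],[0,0,0,0,0,0]]]' 0.0881;  python3 d.py .394 .227 .09 120
python3 - <<'E'
from h import *
r=snapshot("scene");cv2.imwrite("pics/a.png",cv2.resize(r["frame"][150:240,190:310],None,fx=5,fy=5)[:,:,::-1])
E
```

```text
clock: 16.85
tool_pos: [0.4494, -0.0187, 0.1033]
eef_rot: [1.0, 0.001, 0.002, 0.0]
contact_force: [0.5, 0.6, 0.7]
opening: 0.999
finger_force: 0.0
opt 0 rot [-4.4000e-03 -2.4000e-03  2.6194e+00] deg 150.1
   shift after rot [-0.0749  0.2404  0.0133] shift now [-0.0551 -0.2458  0.0129]
opt 180 rot [ 0.0018 -0.0033 -0.5222] deg 29.9
   shift after rot [ 0.0749 -0.2404  0.0133] shift now [-0.0551 -0.2458  0.0129]
t 16.85 tcp [ 0.4494 -0.0187  0.1033] tool y dir deg -89.9 q [-0.25  0.76  0.32  2.22 -0.87  0.28 -0.74] F [0.5 0.6 0.7] open 0.08804716886168988 0.0
```

View pics/a.png

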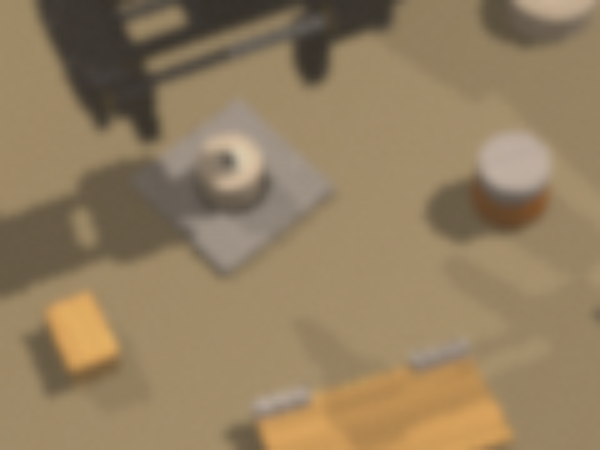

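The small wheel lies flat on its pad, at crop (232,170). Next is the large wheel.

```bash
python3 -m jog '[[[0,0,0,0,0,-0.1305],[0,0,0,0,0,-0.1305],[0,0,0,0,0,-0.1305],[0,0,0,0,0,-0.1305],[0.015,-0.04,0,0,0,0],[0.015,-0.05,0,0,0,0],[0.015,-0.05,0,0,0,0],[0.015,-0.05,0,0,0,0],[0.015,-0.05,0.013,0,0,0],[0,0,0.02,0,-0.05,0],[0,0,0,0,0,0],[0,0,0,0,0,0]]]';  python3 d.py .394 .227 .008 120
```

```text
clock: 18.4
tool_pos: [0.3936, 0.2255, 0.0687]
eef_rot: [0.966, 0.258, -0.024, 0.007]
contact_force: [-0.3, -0.2, 0.2]
opening: 1.001
finger_force: 0.0
opt 0 rot [ 7.9200e-02 -2.0000e-03  3.1384e+00] deg 179.9
   shift after rot [-0.0011  0.0011  0.0607] shift now [ 0.0041 -0.0012  0.0605]
opt 180 rot [ 0.0012  0.0505 -0.0021] deg 2.9
   shift after rot [ 0.0011 -0.0011  0.0607] shift now [ 0.0041 -0.0012  0.0605]
t 18.4 tcp [0.3936 0.2255 0.0687] tool y dir deg -60.1 q [-0.8   0.84  0.29  2.17 -0.84  0.3  -0.82] F [-0.3 -0.2  0.2] open 0.08817705527716968 0.0
```

```bash
python3 -m jog '[[[0.004,-0.001,0.02,0,0,0],[0,0,0.025,0,0,0],[0,0,0.0155,0,0,0],[0,0,0,0,0,0],[0,0,0,0,0,0]]]';python3 d.py .394 .227 .008 120|tail -2; python3 -m jog '[[[0,0,0,0,0,0],[0,0,0,0,0,0],[0,0,0,0,0,0],[0,0,0,0,0,0],[0,0,0,0,0,0],[0,0,0,0,0,0]]]' 0.045 25; python3 -m jog '[[[0,0,-0.03,0,0,0],[0,0,-0.03,0,0.025,0],[0,0,-0.02,0,0.025,0],[0,0,0,0,0,0]]]'; python3 d.py .6424 .2034 .08 120
```

```text
clock: 19.02
tool_pos: [0.3946, 0.2275, 0.009]
eef_rot: [0.966, 0.258, -0.023, 0.007]
contact_force: [-0.9, 0.7, 0.5]
opening: 1.005
finger_force: 0.0
   shift after rot [-0.0007  0.0002  0.001 ] shift now [-0.0007  0.0002  0.0011]
t 19.025 tcp [0.3946 0.2275 0.009 ] tool y dir deg -60.1 q [-0.69  0.95  0.12  2.16 -0.9   0.13 -0.77] F [-0.9  0.7  0.5] open 0.08852622714297641 0.0
clock: 19.77
tool_pos: [0.3945, 0.2279, 0.0085]
eef_rot: [0.966, 0.258, -0.024, 0.007]
contact_force: [0.4, -0.9, 6.0]
opening: 0.677
finger_force: 25.0
clock: 20.27
tool_pos: [0.3968, 0.2302, 0.0888]
eef_rot: [0.966, 0.259, 0.0, -0.0]
contact_force: [0.8, 0.0, -1.8]
opening: 0.676
finger_force: 25.0
opt 0 rot [ 1.6000e-03  1.0000e-04 -3.1415e+00] deg 180.0
   shift after rot [-0.1993 -0.146   0.0088] shift now [0.1993 0.146  0.009 ]
opt 180 rot [ 0.0001 -0.001   0.0001] deg 0.1
   shift after rot [0.1993 0.146  0.0088] shift now [0.1993 0.146  0.009 ]
t 20.275 tcp [0.3968 0.2302 0.0888] tool y dir deg -60.0 q [-0.8   0.79  0.28  2.19 -0.86  0.26 -0.81] F [ 0.8  0.  -1.8] open 0.05951922409816064 24.998930990695953
```

```bash
python3 -m jog '[[[0.018,0.013,0,0,0,0],[0.034,0.025,0,0,0,0],[0.034,0.025,0,0,0,0],[0.034,0.025,0,0,0,0],[0.034,0.025,0,0,0,0],[0.034,0.025,0,0,0,0],[0.011,0.008,0,0,-0.05,0],[0,0,0.025,0,0,0],[0,0,0.025,0,0,0],[0,0,0,0,0,0],[0,0,0,0,0,0]]]';  python3 d.py .6424 .2034 .016 120
```

```text
clock: 21.65
tool_pos: [0.6404, 0.2015, 0.0381]
eef_rot: [0.966, 0.259, -0.024, 0.007]
contact_force: [0.3, -0.5, -1.7]
opening: 0.677
finger_force: 25.0
opt 0 rot [ 7.8500e-02 -1.1000e-03  3.1402e+00] deg 180.0
   shift after rot [-0.0027  0.0007  0.0221] shift now [ 0.0038 -0.0007  0.022 ]
opt 180 rot [ 0.0007  0.05   -0.0004] deg 2.9
   shift after rot [ 0.0027 -0.0007  0.0221] shift now [ 0.0038 -0.0007  0.022 ]
t 21.65 tcp [0.6404 0.2015 0.0381] tool y dir deg -60.0 q [-0.62  1.09  0.51  1.5  -0.65  0.78 -0.9 ] F [ 0.3 -0.5 -1.7] open 0.05962162420164485 24.9989452958107
```

```bash
python3 -m jog '[[[0.0035,-0.0007,0.012,0,0,0],[0,0,0.008,0,0,0],[0,0,0.002,0,0,0],[0,0,0,0,0,0],[0,0,0,0,0,0]]]';python3 -m jog '[[[0,0,0.0015,0,0,0],[0,0,0,0,0,0],[0,0,0,0,0,0]]]'; python3 d.py .6424 .2034 .0145 120
```

```text
clock: 22.28
tool_pos: [0.6423, 0.2033, 0.0165]
eef_rot: [0.966, 0.259, -0.024, 0.007]
contact_force: [0.1, 0.6, -2.2]
opening: 0.673
finger_force: 25.0
clock: 22.65
tool_pos: [0.642, 0.2033, 0.0148]
eef_rot: [0.966, 0.259, -0.024, 0.007]
contact_force: [-0.4, -0.4, -0.6]
opening: 0.679
finger_force: 25.0
opt 0 rot [ 7.7900e-02 -1.0000e-03  3.1402e+00] deg 180.0
   shift after rot [-0.0004 -0.0001  0.0003] shift now [0.0004 0.0001 0.0002]
opt 180 rot [ 0.0006  0.0496 -0.0004] deg 2.8
   shift after rot [0.0004 0.0001 0.0003] shift now [0.0004 0.0001 0.0002]
t 22.65 tcp [0.642  0.2033 0.0148] tool y dir deg -60.0 q [-0.61  1.12  0.49  1.49 -0.66  0.75 -0.89] F [-0.4 -0.4 -0.6] open 0.0597879608067531 24.998895227909088
```

```bash
python3 -m jog '[[[0,0,0.001,0,0,0],[0,0,0,0,0,0]]]';python3 -m jog '[[[0,0,0,0,0,0],[0,0,0,0,0,0],[0,0,0,0,0,0],[0,0,-0.03,0,0,0],[0,0,-0.03,0,0,0],[0,0,-0.03,0,0.05,0],[0,0,0,0,0,0]]]' 0.0881;  python3 d.py .490 -.418 .1 119.7
```

```text
clock: 22.9
tool_pos: [0.642, 0.2033, 0.0146]
eef_rot: [0.966, 0.259, -0.024, 0.007]
contact_force: [-2.7, -0.3, 5.0]
opening: 0.676
finger_force: 25.0
clock: 23.78
tool_pos: [0.6472, 0.205, 0.1062]
eef_rot: [0.966, 0.258, 0.002, 0.0]
contact_force: [0.3, -0.1, -0.8]
opening: 1.003
finger_force: 0.0
opt 0 rot [ 0.0069  0.0033 -3.1377] deg 179.8
   shift after rot [ 0.4452 -0.4633  0.0062] shift now [-0.447   0.4616  0.0052]
opt 180 rot [ 0.0021 -0.0044  0.0039] deg 0.4
   shift after rot [-0.4452  0.4633  0.0062] shift now [-0.447   0.4616  0.0052]
t 23.775 tcp [0.6472 0.205  0.1062] tool y dir deg -60.1 q [-0.64  0.99  0.54  1.52 -0.63  0.81 -0.9 ] F [ 0.3 -0.1 -0.8] open 0.08833154858873152 0.0
```

```bash
python3 -m jog '[[[-0.035,0.036,0,0,0,0],[-0.038,0.039,0,0,0,0],[-0.038,0.039,0,0,0,0],[-0.038,0.039,0,0,0,0],[-0.038,0.039,0,0,0,0],[-0.038,0.039,0,0,0,0],[-0.038,0.039,0,0,0,0],[-0.038,0.039,0,0,0,0],[-0.038,0.039,0,0,0,0],[-0.038,0.039,0,0,0,0],[-0.038,0.039,0,0,0,0],[-0.03,0.036,0,0,0,0]]]'; python3 -m jog '[[[0,0,0,0,0,0],[0,0,0,0,0,0]]]' ; python3 d.py .490 -.418 .005 119.7
python3 - <<'E'
from meas import *
import meas
run(["lw","sw","lp","sp","bp"],"pics/none.png")
E
cat > chk.py <<'E'
from meas import *
import sys
# relative check: object mask fit vs pad plate outline
def fit(cam,r,x,y,z,s,f):
    N=int(2*s/.0005);i,j=np.mgrid[:N,:N]
    uv=pix(r,np.stack([x+s-i*.0005,y+s-j*.0005,np.full(i.shape,z)],-1).reshape(-1,3)).reshape(N,N,2).astype(np.float32)
    im=cv2.remap(r["frame"],uv,None,cv2.INTER_CUBIC);H,S,V=cv2.split(cv2.cvtColor(im,cv2.COLOR_RGB2HSV))
    return im
o=[]
for cam in("top","scene"):
    r=snapshot(cam)
    for x,y,zt,s in((.6424,.2034,.031,.06),(.443,-.0185,.031,.06),(.62,-.2337,.036,.075)):
        for z in(.006,zt): o.append(cv2.resize(fit(cam,r,x,y,z,s,None),(264,264)))
cv2.imwrite(sys.argv[1],np.vstack([np.hstack(o[0:6:2]),np.hstack(o[7:12:2])])[:,:,::-1])
E
```

```text
clock: 25.28
tool_pos: [0.4896, -0.4188, 0.1025]
eef_rot: [0.966, 0.258, -0.001, -0.001]
contact_force: [0.7, -0.5, 0.3]
opening: 1.0
finger_force: 0.0
clock: 25.52
tool_pos: [0.4911, -0.4156, 0.1025]
eef_rot: [0.966, 0.259, -0.0, -0.001]
contact_force: [-0.3, 1.0, -1.3]
opening: 0.997
finger_force: 0.0
opt 0 rot [ 8.0000e-04 -3.6000e-03 -3.1364e+00] deg 179.7
   shift after rot [ 0.0021 -0.0015  0.0975] shift now [-0.0022  0.0017  0.0975]
opt 180 rot [-0.0023 -0.0005  0.0052] deg 0.3
   shift after rot [-0.0021  0.0015  0.0975] shift now [-0.0022  0.0017  0.0975]
t 25.525 tcp [ 0.4911 -0.4156  0.1025] tool y dir deg -60.0 q [ 0.44  0.92  0.37  1.63 -0.48  0.69  0.  ] F [-0.3  1.  -1.3] open 0.08783822047763891 0.0
top lw xy 0.4413 0.2695 size 4.3 14.4 long axis deg 105.4 bg [101.  85.  65.]
top sw none [112.  93.  70.]
top lp xy 0.6381 0.1747 size 6.4 28.0 long axis deg 172.8 bg [102.5  86.   65. ]
top sp none [112.  94.  71.]
top bp xy 0.6027 -0.2338 size 59.0 40.9 long axis deg 3.7 bg [111.  93.  70.]
scene lw none [140. 122.  92.]
scene sw none [149.  129.5  96. ]
scene lp xy 0.6406 0.1732 size 21.2 43.4 long axis deg 3.9 bg [144. 126.  96.]
scene sp xy 0.4486 -0.04 size 7.7 20.3 long axis deg 17.8 bg [151. 131.  99.]
scene bp xy 0.6322 -0.2576 size 95.5 52.8 long axis deg 27.1 bg [148. 129.  97.]
```

```bash
python3 -m jog '[[[-0.002,0.0015,0.03,0,0,0.005],[0,0,0.035,0,0,0],[0,0,0.022,0,0,0],[0,0,0.007,0,0,0],[0,0,0,0,0,0]]]' 0.07;python3 d.py .49 -.418 .008 119.7|tail -1; python3 -m jog '[[[0,0,0,0,0,0],[0,0,0,0,0,0],[0,0,0,0,0,0],[0,0,0,0,0,0],[0,0,0,0,0,0],[0,0,0,0,0,0]]]' 0.03 40; python3 -m jog '[[[0,0,-0.03,0,0,0],[0,0,-0.04,0,0,0],[0,0,-0.04,0,0,0],[0,0,0,0,0,0],[0,0,0,0,0,0]]]'; python3 d.py .6325 -.0053 .12 -5.2 20 -5.2
python3 - <<'E'
from h import *
for cam in("top","scene"):
    r=snapshot(cam);cv2.imwrite(f"pics/g_{cam}.png",r["frame"][:,:,::-1])
a=cv2.imread("pics/g_top.png");b=cv2.imread("pics/g_scene.png")
c=lambda im,u,v:cv2.resize(im[v-65:v+65,u-65:u+65],(400,400),interpolation=cv2.INTER_CUBIC)
cv2.imwrite("pics/g.png",np.hstack([c(a,430,190),c(b,110,240)]))
E
```

```text
clock: 26.25
tool_pos: [0.4905, -0.4192, 0.0099]
eef_rot: [0.967, 0.256, 0.0, 0.0]
contact_force: [0.5, 0.2, 0.2]
opening: 0.796
finger_force: 0.0
t 26.25 tcp [ 0.4905 -0.4192  0.0099] tool y dir deg -60.3 q [ 0.48  1.05  0.3   1.64 -0.53  0.53  0.04] F [0.5 0.2 0.2] open 0.07015309993573342 0.0
clock: 27.0
tool_pos: [0.4902, -0.4191, 0.0104]
eef_rot: [0.967, 0.256, 0.0, 0.0]
contact_force: [-0.9, 2.1, 5.7]
opening: 0.502
finger_force: 40.0
clock: 27.62
tool_pos: [0.4897, -0.4183, 0.1185]
eef_rot: [0.967, 0.256, -0.0, -0.001]
contact_force: [-0.7, 0.4, -3.2]
opening: 0.508
finger_force: 40.0
opt 0 rot [-0.3231  0.167  -0.9516] deg 58.4
   shift after rot [0.4243 0.099  0.0344] shift now [ 0.3288 -0.288  -0.0011]
opt 180 rot [0.1972 0.3815 2.1533] deg 125.8
   shift after rot [-0.4243 -0.099   0.0344] shift now [ 0.3288 -0.288  -0.0011]
t 27.625 tcp [ 0.4897 -0.4183  0.1185] tool y dir deg -60.3 q [ 0.43  0.9   0.39  1.62 -0.47  0.72 -0.01] F [-0.7  0.4 -3.2] open 0.04476254068667859 39.99913036823273
```

View pics/g.png

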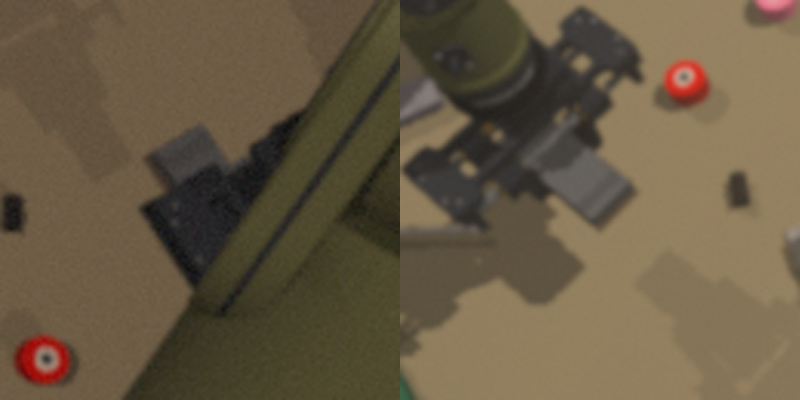

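Both crops show the stone held level at its middle. Next I'll rotate to the rest's attitude and carry it over.

```bash
python3 -m jog '[[[0,0,-0.01,-0.0462,0.0239,-0.1359],[0,0,0,-0.0462,0.0239,-0.1359],[0,0,0,-0.0462,0.0239,-0.1359],[0,0,0,-0.0462,0.0239,-0.1359],[0,0,0,-0.0462,0.0239,-0.1359],[0,0,0,-0.0462,0.0239,-0.1359],[0,0,0,-0.0462,0.0239,-0.1359],[0,0,0,0,0,0],[0,0,0,0,0,0]]]'; python3 d.py .6282 -.005 .13 -5.2 20 -5.2
```

```text
clock: 28.85
tool_pos: [0.4901, -0.419, 0.129]
eef_rot: [0.728, 0.663, 0.117, 0.129]
contact_force: [0.5, 0.9, -2.9]
opening: 0.506
finger_force: 40.0
opt 0 rot [ 0.0005  0.0009 -0.0025] deg 0.2
   shift after rot [0.4248 0.0943 0.0333] shift now [0.4251 0.0932 0.0329]
opt 180 rot [ 1.4000e-03 -8.0000e-04  3.1391e+00] deg 179.9
   shift after rot [-0.4248 -0.0943  0.0333] shift now [0.4251 0.0932 0.0329]
t 28.85 tcp [ 0.4901 -0.419   0.129 ] tool y dir deg -5.4 q [ 0.87  0.79 -0.22  1.88 -0.25  0.21  0.88] F [ 0.5  0.9 -2.9] open 0.04454047921274928 39.999178647994995
```

```bash
python3 -m jog '[[[0.03,0.007,0.0025,0,0,0],[0.04,0.0088,0.003,0,0,0],[0.04,0.0088,0.003,0,0,0],[0.04,0.0088,0.003,0,0,0],[0.04,0.0088,0.003,0,0,0],[0.04,0.0088,0.003,0,0,0],[0.04,0.0088,0.003,0,0,0],[0.04,0.0088,0.003,0,0,0],[0.04,0.0088,0.003,0,0,0],[0.04,0.0088,0.003,0,0,0],[0.034,0.007,0.003,0,0,0],[0,0,0,0,0,0]]]'; python3 -m jog '[[[0,0,0,0,0,0],[0,0,0,0,0,0]]]'; python3 d.py .6282 -.005 .0682 -5.2 20 -5.2
```

```text
clock: 30.35
tool_pos: [0.6296, -0.0109, 0.1368]
eef_rot: [0.725, 0.668, 0.116, 0.122]
contact_force: [0.1, 0.2, -2.1]
opening: 0.504
finger_force: 40.0
clock: 30.6
tool_pos: [0.6281, -0.0197, 0.1371]
eef_rot: [0.729, 0.664, 0.114, 0.123]
contact_force: [0.3, 0.2, -1.9]
opening: 0.505
finger_force: 40.0
opt 0 rot [-0.0112 -0.0018 -0.002 ] deg 0.7
   shift after rot [ 0.0147 -0.0247  0.0643] shift now [ 0.0145 -0.024   0.0646]
opt 180 rot [-2.9000e-03  1.7500e-02  3.1395e+00] deg 179.9
   shift after rot [-0.0147  0.0247  0.0643] shift now [ 0.0145 -0.024   0.0646]
t 30.6 tcp [ 0.6281 -0.0197  0.1371] tool y dir deg -5.3 q [-0.19  0.76  0.21  2.   -1.    0.11  0.82] F [ 0.3  0.2 -1.9] open 0.04451672564672385 39.999040961265564
```

q5 is at its limit and q6 is near its limit, so this wrist branch won't go down. While still up high I'll swing the wrist bend round to the other branch with small tool tilts, starting with a test tilt.

```bash
python3 -m jog '[[[0,0,0,0.08,0,0],[0,0,0,0.08,0,0],[0,0,0,0,0,0]]]' >/dev/null; python3 d.py .6282 -.005 .13 -5.2 20 -5.2|grep -E "rot \[|^t" ; python3 -m jog '[[[0,0,0,0,0.08,0],[0,0,0,0,0.08,0],[0,0,0,0,0,0]]]' >/dev/null; python3 d.py .6282 -.005 .13 -5.2 20 -5.2|grep -E "rot \[|^t"
```

```text
opt 0 rot [-0.1685 -0.0013  0.0006] deg 9.7
   shift after rot [ 0.0142 -0.0051  0.0057] shift now [ 0.0142 -0.0041  0.0065]
opt 180 rot [ 2.0000e-03 -2.6430e-01 -3.1299e+00] deg 180.0
   shift after rot [-0.0142  0.0051  0.0057] shift now [ 0.0142 -0.0041  0.0065]
t 30.975 tcp [ 0.6298 -0.0194  0.1371] tool y dir deg -5.2 q [-0.36  0.84  0.54  1.85 -0.88  0.5   0.67] F [ 0.8 -0.1 -2.2] open 0.04450263812455075 39.999255537986755
opt 0 rot [-0.1692 -0.1602 -0.0198] deg 13.4
   shift after rot [ 0.0172 -0.0034  0.0065] shift now [ 0.0159 -0.0023  0.0096]
opt 180 rot [-0.2496  0.2635  3.1007] deg 178.9
   shift after rot [-0.0172  0.0034  0.0065] shift now [ 0.0159 -0.0023  0.0096]
t 31.35 tcp [ 0.6276 -0.0222  0.1373] tool y dir deg -5.6 q [-0.16  0.81  0.35  1.85 -0.93  0.52  0.81] F [-0.2  0.1 -2.6] open 0.044350091919192924 39.9988317489624
```

```bash
python3 -m jog '[[[0,0,0,0,-0.08,0],[0,0,0,0,-0.08,0],[0,0,0,0,0,-0.17],[0,0,0,0,0,-0.17],[0,0,0,0,0,-0.17],[0,0,0,0,0,-0.17],[0,0,0,0,0,-0.17],[0,0,0,0,0,-0.17],[0,0,0,0,0,0]]]' >/dev/null; python3 d.py .6282 -.005 .13 -5.2 20 -5.2|grep -E "rot \[|^t" ; python3 -m jog '[[[0,0,0,0,0,-0.17],[0,0,0,0,0,-0.17],[0,0,0,0,0,-0.17],[0,0,0,0,0,-0.17],[0,0,0,0,0,-0.17],[0,0,0,0,0,-0.17],[0,0,0,0,0,0]]]' >/dev/null; python3 d.py .6282 -.005 .13 -5.2 20 -5.2|grep -E "rot \[|^t"
```

```text
opt 0 rot [-0.1538 -0.0908  1.0163] deg 59.1
   shift after rot [ 0.0124 -0.0032  0.0062] shift now [0.0083 0.0094 0.0067]
opt 180 rot [ 0.1056 -0.179  -2.1166] deg 121.9
   shift after rot [-0.0124  0.0032  0.0062] shift now [0.0083 0.0094 0.0067]
t 32.475 tcp [ 0.628  -0.0174  0.1369] tool y dir deg 53.6 q [-0.22  0.79  0.28  1.84 -0.48  0.39  1.32] F [ 0.1 -0.2 -3.6] open 0.04465418511641028 39.99841332435608
opt 0 rot [-0.1039 -0.1768  2.0302] deg 116.9
   shift after rot [ 0.0129 -0.0033  0.0061] shift now [-0.0038  0.0125  0.0066]
opt 180 rot [ 0.1556 -0.0915 -1.1028] deg 64.0
   shift after rot [-0.0129  0.0033  0.0061] shift now [-0.0038  0.0125  0.0066]
t 33.35 tcp [ 0.628  -0.0179  0.1368] tool y dir deg 111.1 q [-0.09  0.77  0.06  1.83 -0.05  0.36  1.94] F [-0.2  0.2 -2.5] open 0.04432327797413789 39.99838650226593
```

```bash
python3 -m jog '[[[0,0,0,0,0,-0.159],[0,0,0,0,0,-0.159],[0,0,0,0,0,-0.159],[0,0,0,0,0,-0.159],[0,0,0,0,0,-0.159],[0,0,0,0,0,-0.159],[0,0,0,0,0,-0.159],[0,0,0,0,0,0]]]' >/dev/null; python3 d.py .6282 -.005 .13 -5.2 20 -5.2|grep -E "rot \[|^t"
```

```text
opt 0 rot [-0.0063  0.2694 -3.1241] deg 179.7
   shift after rot [ 0.0132 -0.0032  0.0059] shift now [-0.0132  0.002   0.0064]
opt 180 rot [0.172  0.004  0.0059] deg 9.9
   shift after rot [-0.0132  0.0032  0.0059] shift now [-0.0132  0.002   0.0064]
t 34.35 tcp [ 0.628  -0.0182  0.1367] tool y dir deg 175.2 q [ 0.06  0.77 -0.2   1.83  0.42  0.41  2.61] F [-0.2 -0.6 -2.4] open 0.04526741991115435 39.99849736690521
```

```bash
python3 -m jog '[[[-0.004,0.001,0.001,0.043,0.001,0],[-0.004,0.001,0.001,0.043,0.001,0],[-0.004,0.001,0.001,0.043,0.001,0.003],[-0.001,0,0,0.043,0.001,0.003],[0,0,0,0,0,0],[0,0,0,0,0,0]]]' >/dev/null; python3 d.py .6282 -.005 .0682 -5.2 20 -5.2|grep -E "rot \[|^t|shift"
```

```text
opt 0 rot [-0.0034 -0.0042 -3.1382] deg 179.8
   shift after rot [-0.0003 -0.0223  0.0616] shift now [0.0004 0.0225 0.0616]
opt 180 rot [-0.0027  0.0022  0.0034] deg 0.3
   shift after rot [0.0003 0.0223 0.0616] shift now [0.0004 0.0225 0.0616]
t 35.1 tcp [ 0.6281 -0.0046  0.1338] tool y dir deg 175.0 q [-0.13  0.75  0.06  2.01  0.55  0.04  2.41] F [ 1.1 -0.9 -2.8] open 0.044583309948769495 39.99922335147858
```

```bash
python3 -m jog '[[[0,0.003,0.0077,0,0,0],[0,0.003,0.0077,0,0,0],[0,0.003,0.0077,0,0,0],[0,0,0,0,0,0],[0,0,0,0,0,0]]]' >/dev/null; python3 d.py .6282 -.005 .0682 -5.2 20 -5.2|grep -E "rot \[|^t|shift"
```

```text
opt 0 rot [-1.0000e-04  5.7000e-03 -3.1377e+00] deg 179.8
   shift after rot [ 0.0004 -0.017   0.0436] shift now [-0.0005  0.0169  0.0437]
opt 180 rot [0.0036 0.     0.0039] deg 0.3
   shift after rot [-0.0004  0.017   0.0436] shift now [-0.0005  0.0169  0.0437]
t 35.725 tcp [ 0.6292 -0.0055  0.115 ] tool y dir deg 175.0 q [-0.12  0.79  0.03  2.01  1.34  0.04  1.63] F [ 0.7  0.3 -1.6] open 0.04431170300918096 39.999085664749146
```

q5 is swinging through to the other branch, as I wanted. I'll keep lowering.

```bash
python3 -m jog '[[[0,0.003,0.0075,0,0,0],[0,0.003,0.0075,0,0,0],[0,0.003,0.0075,0,0,0],[0,0,0,0,0,0],[0,0.003,0.0075,0,0,0],[0,0.003,0.006,0,0,0],[0,0,0,0,0,0],[0,0,0,0,0,0]]]' >/dev/null; python3 d.py .6282 -.005 .0682 -5.2 20 -5.2|grep -E "rot \[|^t|shift"
python3 - <<'E'
from h import *
r=snapshot("scene");u,v=pix(r,[[.63,-.005,.04]])[0].astype(int);cv2.imwrite("pics/s.png",cv2.resize(r["frame"][v-60:v+60,u-80:u+80],None,fx=5,fy=5,interpolation=cv2.INTER_CUBIC)[:,:,::-1])
E
```

```text
opt 0 rot [ 2.800e-03  6.100e-03 -3.136e+00] deg 179.7
   shift after rot [ 0.0008 -0.0029  0.0107] shift now [-0.0008  0.0028  0.0107]
opt 180 rot [ 0.0039 -0.0018  0.0055] deg 0.4
   shift after rot [-0.0008  0.0029  0.0107] shift now [-0.0008  0.0028  0.0107]
t 36.725 tcp [ 0.6272 -0.0057  0.0792] tool y dir deg 175.1 q [ 0.05  0.86 -0.24  2.01  1.82  0.25  1.19] F [ 0.2  0.5 -2.4] open 0.044343036945967335 39.99922335147858
```

View pics/s.png

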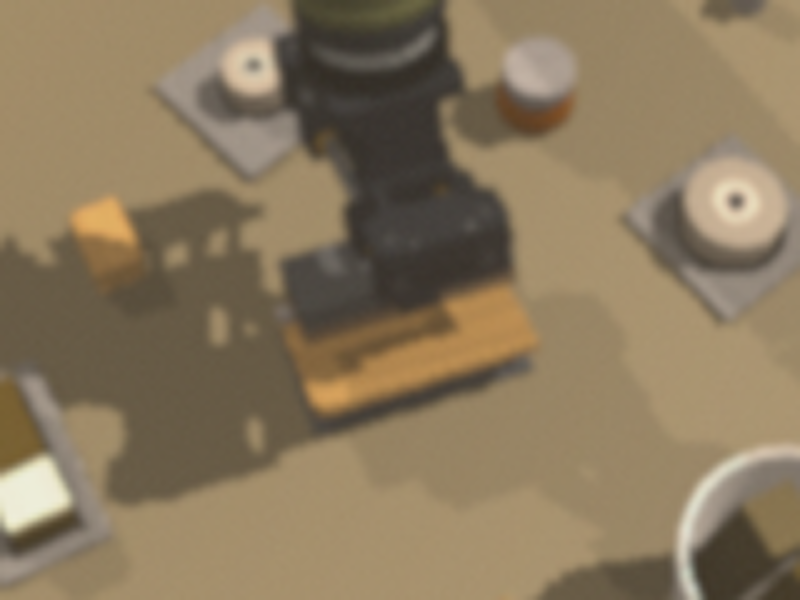

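```bash
cat > rf.py <<'E'
from h import *
g=np.radians(-5.2);t=np.radians(20)
M=R.from_euler("z",g)*R.from_euler("y",-t)
s=get_state();print("rest frame tcp mm",(M.inv().apply(s["tool_pos"]-[.6325,-.0053,.027])*1000).round(1),"F rest",M.inv().apply(s["contact_force"]).round(1),"q",s["q"].round(2),"t",s["clock"])
E
python3 -m jog '[[[-0.0008,0.0028,0.009,0.004,-0.002,0.005],[0,0,0.009,0,0,0],[0,0,0.009,0,0,0],[0,0,0.006,0,0,0],[0,0,0.003,0,0,0],[0,0,0,0,0,0],[0,0,0,0,0,0]]]' >/dev/null; python3 rf.py;python3 -m jog '[[[0,0,0.0015,0,0,0],[0,0,0,0,0,0],[0,0,0,0,0,0]]]' >/dev/null; python3 rf.py
```

```text
rest frame tcp mm [ 9.7 -0.1 14.7] F rest [-0.7  0.3 -1.8] q [ 0.1   0.94 -0.32  1.99  1.93  0.33  1.1 ] t 37.65
rest frame tcp mm [ 9.6 -0.2 13.1] F rest [-0.9  0.3 -2.6] q [ 0.1   0.94 -0.32  1.99  1.94  0.33  1.1 ] t 38.025
```

```bash
python3 -m jog '[[[0,0,0.001,0,0,0],[0,0,0,0,0,0],[0,0,0,0,0,0]]]' >/dev/null; python3 rf.py;python3 -m jog '[[[0,0,0.001,0,0,0],[0,0,0,0,0,0],[0,0,0,0,0,0]]]' >/dev/null; python3 rf.py;python3 -m jog '[[[0,0,0.001,0,0,0],[0,0,0,0,0,0],[0,0,0,0,0,0]]]' >/dev/null; python3 rf.py
```

```text
rest frame tcp mm [ 9.6 -0.1 12. ] F rest [-1.4  0.5 -2.2] q [ 0.1   0.94 -0.32  1.99  1.94  0.33  1.1 ] t 38.4
rest frame tcp mm [ 9.7 -0.1 11.2] F rest [-1.7 -0.9  1.5] q [ 0.1   0.94 -0.33  1.99  1.94  0.33  1.1 ] t 38.775
rest frame tcp mm [ 9.7 -0.1 11.1] F rest [-2.7 -0.3 10.7] q [ 0.1   0.94 -0.33  1.99  1.94  0.33  1.1 ] t 39.15
```

```bash
python3 -m jog '[[[0,0,-0.002,0,0,0],[0,0.003,0,0,0,0],[0,0.003,0,0,0,0],[0,0,0,0,0,0]]]' >/dev/null; python3 rf.py;for i in 1 ; do python3 -m jog '[[[0,0.002,0,0,0,0],[0,0,0,0,0,0],[0,0,0,0,0,0]]]' >/dev/null; python3 rf.py; done; python3 -m jog '[[[0,0.0015,0,0,0,0],[0,0,0,0,0,0],[0,0,0,0,0,0]]]' >/dev/null; python3 rf.py;python3 -m jog '[[[0,0.001,0,0,0,0],[0,0,0,0,0,0],[0,0,0,0,0,0]]]' >/dev/null; python3 rf.py
```

```text
rest frame tcp mm [ 2.9 -0.3 11.7] F rest [-1.  -0.9 -3.3] q [ 0.11  0.95 -0.35  2.01  1.97  0.36  1.08] t 39.65
rest frame tcp mm [ 1.7 -0.1 12. ] F rest [-0.8  0.4 -2.7] q [ 0.12  0.95 -0.36  2.01  1.97  0.36  1.07] t 40.025
rest frame tcp mm [ 0.1 -0.1 12. ] F rest [-1.4  0.8 -1.6] q [ 0.12  0.95 -0.36  2.01  1.98  0.37  1.06] t 40.4
rest frame tcp mm [-0.6 -0.2 12.1] F rest [-0.3 -0.4 -3. ] q [ 0.12  0.95 -0.37  2.02  1.98  0.37  1.06] t 40.775
```

```bash
python3 -m jog '[[[0,0.001,0,0,0,0],[0,0,0,0,0,0],[0,0,0,0,0,0]]]' >/dev/null; python3 rf.py; python3 -m jog '[[[0,0.001,0,0,0,0],[0,0,0,0,0,0],[0,0,0,0,0,0]]]' >/dev/null; python3 rf.py;python3 -m jog '[[[0,0.001,0,0,0,0],[0,0,0,0,0,0],[0,0,0,0,0,0]]]' >/dev/null; python3 rf.py
python3 - <<'E'
from h import *
r=snapshot("scene");u,v=pix(r,[[.63,-.005,.04]])[0].astype(int);a=cv2.resize(r["frame"][v-30:v+30,u-50:u+50],None,fx=8,fy=8,interpolation=cv2.INTER_CUBIC)[:,:,::-1]
cv2.imwrite("pics/s2.png",a)
E
```

```text
rest frame tcp mm [-0.7 -0.1 12.1] F rest [ 3.5  0.4 -3.5] q [ 0.12  0.95 -0.37  2.02  1.99  0.38  1.05] t 41.15
rest frame tcp mm [-0.7 -0.1 12.2] F rest [ 4.6  0.4 -3.5] q [ 0.12  0.95 -0.37  2.02  1.99  0.38  1.05] t 41.525
rest frame tcp mm [-0.8 -0.1 12.2] F rest [ 6.8 -0.2 -3.6] q [ 0.13  0.95 -0.38  2.02  2.    0.39  1.05] t 41.9
```

View pics/s2.png

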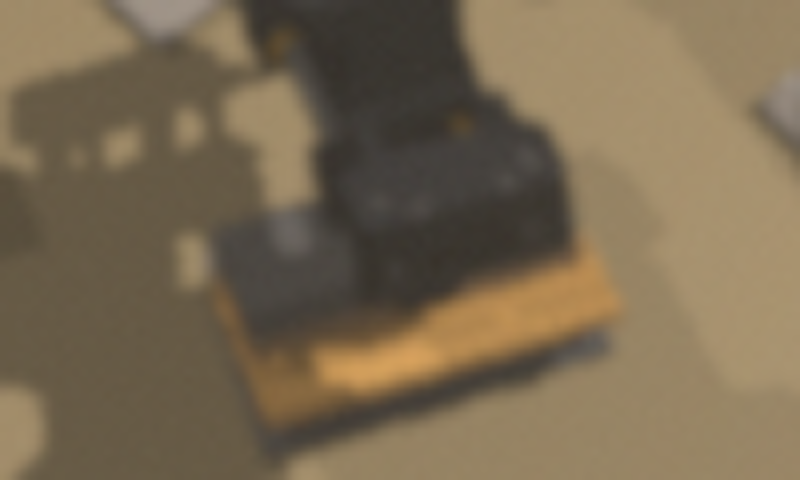

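The stone has met the ledge at about 7 N. Now I'll lower it onto the face, release and back off along the normal.

```bash
python3 -m jog '[[[0,0,0.0012,0,0,0],[0,0,0,0,0,0],[0,0,0,0,0,0]]]' >/dev/null; python3 rf.py; python3 -m jog '[[[0,0,0.0006,0,0,0],[0,0,0,0,0,0],[0,0,0,0,0,0]]]' >/dev/null; python3 rf.py; python3 -m jog '[[[0,0,0,0,0,0],[0,0,0,0,0,0],[0,0,0,0,0,0],[0,0,0,0,0,0]]]' 0.064; python3 -m jog '[[[0,0,-0.02,0,0,0],[0,0,-0.03,0,0,0],[0,0,-0.04,0,0,0],[0,0,-0.04,0,0,0],[0,0,0,0,0,0]]]'; python3 rf.py;python3 d.py .45 .35 .25 175
```

```text
rest frame tcp mm [-0.8 -0.1 11.3] F rest [ 5.7  1.4 -1.2] q [ 0.13  0.95 -0.38  2.02  2.    0.39  1.05] t 42.325
rest frame tcp mm [-0.8 -0.1 11.2] F rest [6.7 0.1 5.4] q [ 0.13  0.95 -0.38  2.02  2.    0.39  1.05] t 42.7
clock: 43.2
tool_pos: [0.6248, -0.0048, 0.0349]
eef_rot: [-0.664, 0.727, -0.128, 0.117]
contact_force: [-0.0, -1.6, 0.3]
opening: 0.725
finger_force: 0.0
clock: 43.82
tool_pos: [0.5818, -0.0009, 0.1581]
eef_rot: [-0.664, 0.727, -0.129, 0.117]
contact_force: [-0.3, -0.0, -0.3]
opening: 0.727
finger_force: 0.0
rest frame tcp mm [ -3.   -0.2 140.6] F rest [-0.4 -0.1 -0.1] q [-0.08  0.67 -0.06  2.12  1.51  0.11  1.44] t 43.825
opt 0 rot [-0.3511 -0.002  -0.0026] deg 20.1
   shift after rot [-0.338   0.1618 -0.0919] shift now [-0.3374  0.1211 -0.1428]
opt 180 rot [-0.0032  0.5482  3.0908] deg 179.9
   shift after rot [ 0.338  -0.1618 -0.0919] shift now [-0.3374  0.1211 -0.1428]
t 43.825 tcp [ 0.5818 -0.0009  0.1581] tool y dir deg 174.9 q [-0.08  0.67 -0.06  2.12  1.51  0.11  1.44] F [-0.3 -0.  -0.3] open 0.0640572215253008 0.0
```

```bash
python3 -m jog '[[[0,0,-0.05,-0.09,0,0],[-0.045,0.01,-0.03,-0.09,0,0],[-0.05,0.015,0,-0.09,0,0],[-0.05,0.015,0,-0.08,0,0],[-0.05,0.02,0,0,0,0],[-0.05,0.02,0,0,0,0],[-0.05,0.02,0,0,0,0],[-0.05,0.02,0,0,0,0],[-0.05,0.02,0,0,0,0],[-0.05,0.01,0,0,0,0],[0,0,0,0,0,0],[0,0,0,0,0,0]]]' | head -2
python3 - <<'E'
from h import *
o=[]
for cam in("top","scene"):
    r=snapshot(cam)
    for x,y,z,s in((.6424,.2034,.006,.06),(.443,-.0185,.006,.06),(.62,-.2337,.006,.075),(.6325,-.0053,.05,.085)):
        N=200;i,j=np.mgrid[:N,:N]*(2*s/N)
        uv=pix(r,np.stack([x+s-i,y+s-j,np.full(i.shape,z)],-1).reshape(-1,3)).reshape(N,N,2).astype(np.float32)
        o.append(cv2.remap(r["frame"],uv,None,cv2.INTER_CUBIC))
cv2.imwrite("pics/chk.png",cv2.resize(np.vstack([np.hstack(o[:4]),np.hstack(o[4:])]),None,fx=1,fy=1)[:,:,::-1])
E
```

```text
clock: 45.32
tool_pos: [0.4821, 0.4378, 0.1568]
```

View pics/chk.png

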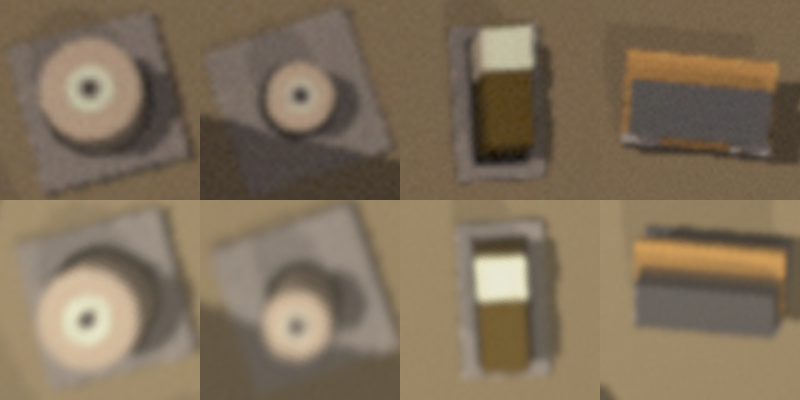

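The pictures show both wheels concentric on their pads, the bar inside its silhouette, and the stone on the rest against the lips, centred to within about 1 mm. I'll check the offsets numerically.

Run:
```python
from h import *
ref={"top":{"lw":(.6422,.2055),"sw":(.4427,-.0166),"bar":(.6198,-.2318)},"scene":{"lw":(.6426,.2013),"sw":(.4432,-.0204),"bar":(.62,-.2355)}}
for cam in("top","scene"):
    r=snapshot(cam)
    for n,z,s in(("lw",.031,.05),("sw",.031,.04),("bar",.036,.065)):
        x,y=ref[cam][n];N=int(2*s/.0005);i,j=np.mgrid[:N,:N]*.0005
        uv=pix(r,np.stack([x+s-i,y+s-j,np.full(i.shape,z)],-1).reshape(-1,3)).reshape(N,N,2).astype(np.float32)
        im=cv2.remap(r["frame"],uv,None,cv2.INTER_CUBIC);H,S,V=cv2.split(cv2.cvtColor(im,cv2.COLOR_RGB2HSV));f=1.3 if cam=="scene" else 1
        if n=="bar": ms={"olive":(S>125)&(V>55*f)&(V<130*f),"paper":V>150*f}
        else: ms={n:(V>128*f)}
        for k,m in ms.items():
            m=cv2.morphologyEx(m.astype(np.uint8),cv2.MORPH_OPEN,np.ones((9,9)))
            c=max(cv2.findContours(m,0,1)[0],key=cv2.contourArea)
            (u,v),(w,h),a=cv2.minAreaRect(c) if n=="bar" else cv2.fitEllipse(c)
            print(cam,k,"dx,dy mm",round((s-v*.0005)*1000,1),round((s-u*.0005)*1000,1),"size",round(w/2,1),round(h/2,1),round(a,1))
```

```text
top lw dx,dy mm -1.5 -0.1 size 59.6 59.9 64.9
top sw dx,dy mm -0.3 -0.6 size 37.4 39.6 17.8
top olive dx,dy mm -17.2 2.1 size 54.8 38.0 86.4
top paper dx,dy mm 28.8 2.0 size 30.5 38.0 90.0
scene lw dx,dy mm -2.4 0.7 size 60.6 62.0 44.2
scene sw dx,dy mm 0.4 -0.6 size 37.2 38.9 123.9
scene olive dx,dy mm -14.5 -1.1 size 45.5 32.2 87.0
scene paper dx,dy mm 28.4 1.7 size 30.2 35.2 87.8
```

The bar (about 1 mm) and small wheel (under 1 mm) are good. The large wheel sits about 2 mm low in x, so I'll re-centre it by closing the fingers along x around the target.

```bash
python3 d.py .6424 .2034 .1 0
```

```text
opt 0 rot [-0.0571  0.1726  3.0285] deg 173.8
   shift after rot [-0.234   0.1597  0.0578] shift now [ 0.2132 -0.1756  0.0854]
opt 180 rot [-0.1137 -0.0377 -0.1077] deg 9.2
   shift after rot [ 0.234  -0.1597  0.0578] shift now [ 0.2132 -0.1756  0.0854]
t 45.525 tcp [0.4827 0.4374 0.1578] tool y dir deg 173.9 q [-0.6   0.84 -0.49  1.6   0.65  0.85  1.63] F [0.6 0.4 0.5] open 0.06418907057067974 0.0
```

```bash
python3 -m jog '[[[0,0,0,-0.1137,-0.0377,-0.1077],[0.03,-0.02,0,0,0,0],[0.034,-0.0235,0.008,0,0,0],[0.034,-0.0235,0.01,0,0,0],[0.034,-0.0235,0.01,0,0,0],[0.034,-0.0235,0.01,0,0,0],[0.034,-0.0235,0.01,0,0,0],[0.034,-0.0232,0.01,0,0,0],[0,0,0,0,0,0],[0,0,0,0,0,0]]]' 0.0881 >/dev/null;python3 d.py .6424 .2034 .016 0
```

```text
opt 0 rot [-3.8000e-03  8.0000e-04 -3.1398e+00] deg 179.9
   shift after rot [-0.0025 -0.0002  0.0839] shift now [0.0027 0.0002 0.0839]
opt 180 rot [0.0005 0.0024 0.0017] deg 0.2
   shift after rot [0.0025 0.0002 0.0839] shift now [0.0027 0.0002 0.0839]
t 46.775 tcp [0.6426 0.2059 0.0999] tool y dir deg -179.9 q [-0.08  0.98 -0.6   1.49  0.66  0.87  2.24] F [-0.1  0.3  0.1] open 0.08816353949818552 0.0
```

```bash
python3 -m jog '[[[0.0025,0,0.03,0,0,0],[0,0,0.03,0,0,0],[0,0,0.018,0,0,0],[0,0,0.006,0,0,0],[0,0,0,0,0,0],[0,0,0,0,0,0]]]';python3 d.py .6424 .2034 .016 0|tail -2
```

```text
clock: 47.52
tool_pos: [0.6437, 0.2039, 0.0168]
eef_rot: [0.708, -0.706, -0.0, -0.001]
contact_force: [0.3, -0.7, 1.3]
opening: 1.006
finger_force: 0.0
   shift after rot [0.0005 0.0013 0.0008] shift now [0.0005 0.0013 0.0008]
t 47.525 tcp [0.6437 0.2039 0.0168] tool y dir deg -179.9 q [-0.1   1.09 -0.54  1.51  0.73  0.75  2.19] F [ 0.3 -0.7  1.3] open 0.08860643150616529 0.0
```

```bash
python3 -m jog '[[[0,0.0008,0,0,0,0],[0,0,0,0,0,0],[0,0,0,0,0,0],[0,0,0,0,0,0],[0,0,0,0,0,0],[0,0,0,0,0,0],[0,0,0,0,0,0],[0,0,0,0,0,0]]]' 0.05 12; python3 d.py .6424 .2034 .016 0|tail -2;python3 -m jog '[[[0,0,0,0,0,0],[0,0,0,0,0,0],[0,0,0,0,0,0],[0,0,-0.03,0,0,0],[0,0,-0.04,0,0,0],[0,0,-0.04,0,0,0],[-0.04,0.03,-0.02,0,0,0],[-0.05,0.04,0,0,0,0],[-0.05,0.04,0,0,0,0],[-0.05,0.04,0,0,0,0],[-0.04,0.03,0,0,0,0],[0,0,0,0,0,0]]]' 0.0881
python3 - <<'E'
from h import *
o=[]
ref={"top":(.6422,.2055),"scene":(.6426,.2013)}
for cam in("top","scene"):
    r=snapshot(cam);x,y=ref[cam];s=.05;N=200;i,j=np.mgrid[:N,:N]*.0005
    uv=pix(r,np.stack([x+s-i,y+s-j,np.full(i.shape,.031)],-1).reshape(-1,3)).reshape(N,N,2).astype(np.float32)
    im=cv2.remap(r["frame"],uv,None,cv2.INTER_CUBIC);V=im.max(2)
    m=cv2.morphologyEx((V>(128 if cam=="top" else 166)).astype(np.uint8),cv2.MORPH_OPEN,np.ones((9,9)))
    c=max(cv2.findContours(m,0,1)[0],key=cv2.contourArea);(u,v),(w,h),a=cv2.fitEllipse(c)
    print(cam,"dx,dy",s*1000-v/2,s*1000-u/2,w/2,h/2)
    o.append(cv2.resize(r["frame"],(400,300)))
cv2.imwrite("pics/fin.png",np.hstack(o)[:,:,::-1])
E
```

```text
clock: 48.52
tool_pos: [0.6422, 0.2033, 0.0158]
eef_rot: [0.708, -0.706, -0.001, -0.0]
contact_force: [-1.5, -0.8, 3.8]
opening: 0.676
finger_force: 12.0
   shift after rot [-0.0001 -0.0002 -0.0002] shift now [-0.0001 -0.0002 -0.0002]
t 48.525 tcp [0.6422 0.2033 0.0158] tool y dir deg -179.9 q [-0.1   1.09 -0.54  1.51  0.73  0.75  2.18] F [-1.5 -0.8  3.8] open 0.05957578857459559 12.000449001789093
clock: 50.02
tool_pos: [0.4597, 0.4346, 0.1468]
eef_rot: [0.711, -0.703, -0.003, -0.001]
contact_force: [0.1, -0.0, 0.2]
opening: 1.001
finger_force: 0.0
top dx,dy -1.2401924133300781 1.5934715270996094 59.529014587402344 66.75410461425781
scene dx,dy -2.1423187255859375 0.747894287109375 60.97766876220703 62.19568634033203
```

View pics/fin.png

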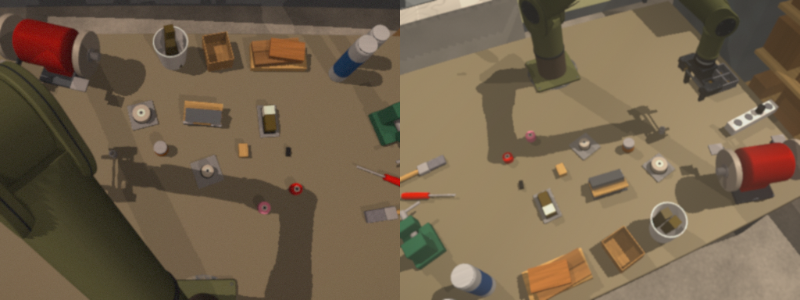

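```bash
python3 -c "
from plant import *
print(finish_job())"
```

```text
the job is handed in; nothing more can be done
None
```

I handed the job in at about 50 s: by the last pictures both wheels and the bar lie flat on their silhouettes (the large wheel about 2 mm off centre, the others about 1 mm or less), the oilstone is on the rest against its ledge, and the jar and offcut were not touched.

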